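# Make up two tool kits from the bench stock

### The arm

A 7-joint arm with a two-finger parallel gripper is mounted at the origin on the work surface. World frame = base frame: x ahead of the robot, y to its left, z up, the work surface at z = 0. Lengths are in m, angles in rad, forces in N, time in s.
With the tool pointing down it reaches from about 0.425 to 1.025 m from the base axis. Payload 3.6 kg.
Tool frame: the origin (TCP) lies at the very end of the fingers, on their centre line; the grasp point (between the pads) lies 19 mm behind it; z points along the fingers, x is the direction in which the jaws open and shut, and the axes are right-handed (so a half turn about z gives the same grasp; the last joint's range is limited). The gripper opens to 85 mm and grips with 20 to 120 N. Pads are 22 mm wide; open, the fingers measure 114 mm over their backs; the gripper's body (76 mm by 85 mm) begins 54 mm behind the grasp point. The pads swing forward as they close: fully open they stand 13 mm farther back than shut.
Start: joints at [-1.321, 0.591, 0.048, 1.609, -0.033, 0.943, -0.034], TCP at [0.244, 0.683, 0.231] pointing down, gripper open.
Joint ranges: [-2.69, 2.69], [-0.47, 2.24], [-1.27, 1.36], [0.19, 2.51], [-1.53, 4.68], [0.08, 2.07], [-3.09, 3.09]. Speed limits (rad/s): [2.57, 2.57, 3.14, 3.14, 3.14, 3.14, 3.14].

### API

Orientations are given as a rotation vector (axis times angle).
In Python, from workcell import robot, viewer, job gives the robot as it stands. The module is installed in compiled form; this text tells all that it offers.
- The arm moves only by the tool send_rows, never from a script. Its argument "rows" is a list of rows, each an object with "gripper": the finger opening in cm, from 0 to 8.54; "linear": the shift along the tool's x, y, z in cm, a list of three; "yaw": the turn about the tool's z in rad. A call has 1 to 8 rows; each row is the pose to reach, as a shift and turn from the pose commanded when the call began, along the tool's axes at that moment; what a row does not reach only later rows make up. A row lasts 1/10 s, in which the tool goes at most 50 mm and 8.59 degrees, less where a joint would pass 70% of its speed; a pose out of reach is approached as far as the arm can. A call with a gripper value outside its range is refused whole. The fingers move at their own pace and stop on an object; "grip_force" is the grip in N (left out, the last holds). Time passes only in rows, so rows that repeat a pose let the fingers close. It gives the time, the measured TCP pose, the force and the opening at its end, in the units of the state.
- robot.state(): the state, without advancing time (a new reading comes with each control period).
- viewer.capture(name): name is "scene" or "top"; returns a dict with "pixels" (384x512x3 uint8, red, green, blue), "vfov" (degrees; the focal length in pixels is half the picture's height over the tangent of half this angle, whatever the lens; pixels are square), "cx", "cy" (the principal point, pixels), "D" ([k1, k2, p1, p2, k3] as OpenCV has them; the pictures are not rectified), "R" (3x3) and "t" (3): a world point X has camera coordinates R X + t. Camera axes: x right, y down, z forward; pixel columns grow to the right and rows downward; lengths in m; the calibration is good to about 2 mm. A picture is of the moment at which its call begins. There is no depth.
- job.sign_off(): hands the job in, once; it reports no verdict.
The state is a dict: "t": time; "joint_pos": joint angles; "dq": joint speeds; "tau": joint torques, N m; "position": TCP position; "tool_rot": TCP orientation; "contact_force": force on the tool from outside, world axes, zero at the start; "ft_torque": the same for the moment, N m; "finger_gap": finger opening in m.
Only numpy, scipy, OpenCV 4.12 (cv2) and the standard library are available. Lean on these libraries where they do the work, as an engineer would, in place of code of your own. Each camera call takes 0.05 s, during which the arm holds its last target.

### The job

Make up two kits: in the tray with two pockets put the shortest steel plate in the slot and the hexagonal nut and the plain ring in the pockets, one in each, either way round; in the tray with one pocket put the longest plate in the slot and the slitted collet in the pocket. Each plate must stand on edge, seated on the slot's floor and roughly centred along the slot, and the other parts must stand upright, wholly inside their pockets. Leave the middle plate where it is in the stock rack, keep the plates upright all the way, and set every part down without dropping it.

Things in the scene. Friction and masses are not known exactly. Their poses are not given: they have to be found in the camera images.
- plate_short: The shortest of three bright steel plates told apart by length: 70 long, 10 thick, 60 high (mm), about 0.3 kg, on edge in the stock rack, underside 6 mm above the bench. Origin: centre of its underside; x along its length, y across its thickness, z up. Grip across the thickness near the top. Goes in the two-pocket tray.
- plate_mid: The middle one of three bright steel plates told apart by length: 100 long, 10 thick, 60 high (mm), about 0.42 kg, on edge in the stock rack, underside 6 mm above the bench. Origin: centre of its underside; x along its length, y across its thickness, z up. Grip across the thickness near the top. Not wanted: leave it.
- plate_long: The longest of three bright steel plates told apart by length: 130 long, 10 thick, 60 high (mm), about 0.55 kg, on edge in the stock rack, underside 6 mm above the bench. Origin: centre of its underside; x along its length, y across its thickness, z up. Grip across the thickness near the top. Goes in the one-pocket tray.
- hex_nut: Long hexagonal nut of dark steel, standing upright on the bench: 42 mm across flats, 48.5 mm across corners, 50 mm high, about 0.35 kg, a dark bore 26 mm wide marked in its top. Origin: centre of its underside, z up; two of its flats face its own +y and -y, the others every 60 degrees.
- collar: Round bright steel spacer ring standing on end on the bench: 42 mm diameter, open bore 28 mm, 50 mm high, about 0.25 kg. Origin: centre of its underside, z up its axis.
- collet: Round bright steel collet standing upright on the bench, small end down: a plain band 42 mm in diameter from 24 mm to its top at 50 mm, tapering below to 28 mm at the foot; a small 10 mm dark hole and eight thin dark radial slits on its top; about 0.25 kg. Origin: centre of its underside, z up its axis. Grip it on the straight band.
- tray_two: Fixed two-pocket plywood tray; mm. Slab 155 (x) x 150 (y) x 6 thick; its top is the floor of slot and pockets. Origin: centre of underside, on the bench. Pockets 70 square inside, centred x=-37.5 and +37.5, y=+35; walls 5 thick, tops 18 above bench. Slot: two black rails along x (x -30..30), open ends, centre line y=-38, mouth 32 above bench, 25 wide, narrowing to 13 at 20 above bench and below.
- tray_one: Fixed one-pocket plywood tray; mm. Slab 80 (x) x 150 (y) x 6 thick; its top is the floor of slot and pocket. Origin: centre of underside, on the bench. Pocket 70 square inside, centred x=0, y=+35; walls 5 thick, tops 18 above bench. Slot: two black rails along x (x -30..30), open ends, centre line y=-38, mouth 32 above bench, 25 wide, narrowing to 13 at 20 above bench and below.
- rack: The stock rack, fixed to the bench: grey slab 64 (x) x 160 (y) x 6 mm with three slots like those of the trays (black rails 60 mm long along its x, tops 32 mm above the bench), at y = -50, 0 and +50 mm. One plate stands in each at the start, centred, in any order. Origin: centre of its underside on the bench.
Not all that is in view belongs to the job. Leave any blue or green look-alike of the tray_one alone.

How it is judged:
By the outcome, as a careful person would: the job done as asked, in the order asked, and still so for the second after the job is handed in, with the robot touching nothing.
It also fails if it takes over 128 s, if anything falls off the work surface, if the arm or the gripper's body presses on something with over 40 N, if the wrist force passes 120 N, or if a joint passes its speed limit or range.

## Working session

There is one attempt and no reset: what is moved stays moved. The work goes in short steps, Python scripts to look and compute and a tool call to move; the robot and the scene stay as the last step left them, time stands still between calls to the robot, and variables do not carry over. Pictures are saved under pics/ and viewed, and the job is handed in when it is done.

Besides the shell and the picture viewer there is one more tool, called by a JSON object that holds its "name" and its "arguments". send_rows: Moves the arm, as the interface text tells. Its arguments: {"type":"object","properties":{"rows":{"type":"array","items":{"type":"object","properties":{"gripper":{"type":"number"},"linear":{"type":"array","items":{"type":"number"}},"yaw":{"type":"number"}}}},"grip_force":{"type":"number"}},"required":["rows"]}

```bash
mkdir -p pics; python3 - <<'E'
from workcell import robot, viewer, job
import cv2,pickle
print(robot.state())
for n in("scene","top"):
    c=viewer.capture(n); pickle.dump(c,open(n+"0.pkl","wb"))
    cv2.imwrite(f"pics/{n}0.png",cv2.resize(c["pixels"][:,:,::-1],(800,600),interpolation=cv2.INTER_CUBIC))
    print(n,{k:c[k] for k in c if k!="pixels"})
E
```

```text
{'t': 0.0, 'joint_pos': array([-1.3214914 ,  0.59210429,  0.04830752,  1.60983949, -0.03328981,
        0.94271062, -0.03369934]), 'dq': array([ 0.00073326, -0.00105055,  0.00028867,  0.00073987, -0.00085791,
        0.00101431, -0.00066261]), 'tau': array([ 1.33158933e-04, -5.48689878e+01,  1.54688694e+00, -1.98121279e+01,
        9.38942801e-03,  8.67077237e-03, -4.06753031e-06]), 'position': array([0.24341396, 0.68202711, 0.23014542]), 'tool_rot': array([ 2.56656111,  1.80927993, -0.00276522]), 'contact_force': array([-0.23575477, -0.26404691,  0.37747833]), 'ft_torque': array([ 0.0188104 , -0.01777068, -0.0320065 ]), 'finger_gap': 0.08551878916193494}
scene {'vfov': 52.01885796477851, 'cx': 254.66223978919254, 'cy': 191.16841710184298, 'D': array([0.01491747, 0.        , 0.        , 0.        , 0.        ]), 'R': array([[ 0.8466272 ,  0.53194816, -0.01592274],
       [ 0.36955169, -0.60916669, -0.70167478],
       [-0.38295421,  0.58817268, -0.71231943]]), 't': array([-0.43049418, -0.09059045,  1.23609452])}
top {'vfov': 54.3412293493705, 'cx': 253.59020467747754, 'cy': 188.99254762663304, 'D': array([-0.07473159,  0.        ,  0.        ,  0.        ,  0.        ]), 'R': array([[ 0.0204757 , -0.99935294,  0.02957099],
       [-0.98986164, -0.02442148, -0.13991971],
       [ 0.14055134, -0.02640624, -0.98972119]]), 't': array([0.0336108 , 0.47315226, 0.96349969])}
```

View pics/scene0.png

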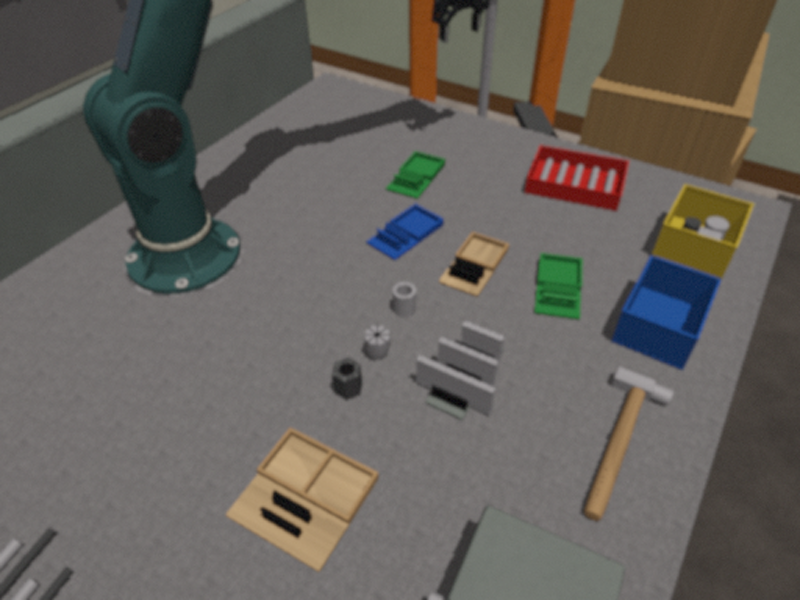

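View pics/top0.png

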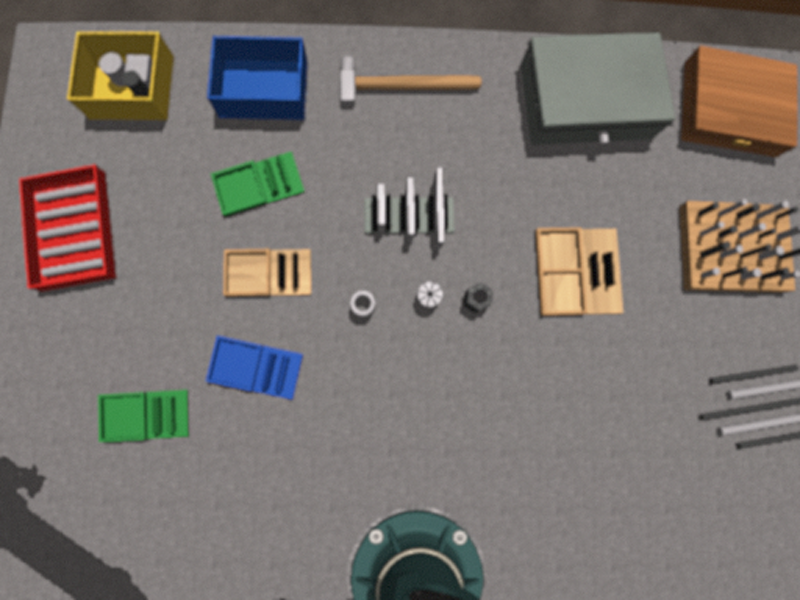

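The top view shows, in 800x600 pixels:
- **Plates in the rack:** short (381,205), middle (410,205), long (440,205).
- **Loose parts:** ring (362,304), slitted collet (430,294), nut (479,297).
- **Wooden trays:** two-pocket (580,271), one-pocket (268,272).
- **Look-alikes to avoid:** green trays (257,183) and (143,415), blue tray (255,367), blue box (258,78).

I'll check the choice in a close crop and measure.

```bash
cat > h.py <<'E'
import numpy as np,cv2,pickle
def K(c):
    f=c["pixels"].shape[0]/2/np.tan(np.radians(c["vfov"]/2))
    return np.array([[f,0,c["cx"]],[0,f,c["cy"]],[0,0,1]])
def plane(c,uv,z):
    uv=np.array(uv,float).reshape(-1,1,2)
    n=cv2.undistortPoints(uv,K(c),np.array(c["D"])).reshape(-1,2)
    d=np.c_[n,np.ones(len(n))]@c["R"]
    o=-c["R"].T@c["t"]
    return o+d*((z-o[2])/d[:,2])[:,None]
def proj(c,X):
    X=np.array(X,float).reshape(-1,1,3)
    return cv2.projectPoints(X,cv2.Rodrigues(c["R"])[0],c["t"],K(c),np.array(c["D"]))[0].reshape(-1,2)
E
python3 - <<'E'
from h import *
c=pickle.load(open("top0.pkl","rb")); s=pickle.load(open("scene0.pkl","rb"))
cv2.imwrite("pics/ctop.png",cv2.resize(c["pixels"][95:210,130:410,::-1],None,fx=2.85,fy=2.85,interpolation=cv2.INTER_CUBIC))
cv2.imwrite("pics/cscene.png",cv2.resize(s["pixels"][140:370,140:340,::-1],None,fx=2.6,fy=2.6,interpolation=cv2.INTER_CUBIC))
E
```

```text
(no output)
```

View pics/ctop.png

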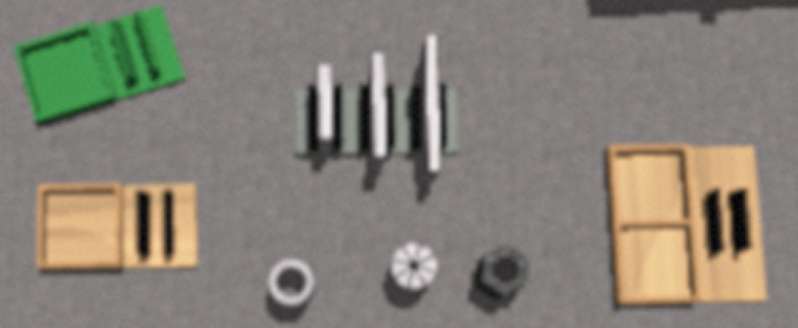

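View pics/cscene.png

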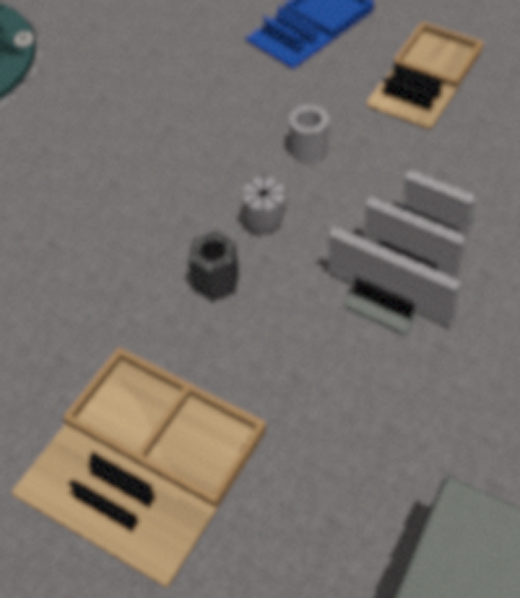

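```bash
cat > meas.py <<'E'
from h import *
def comps(m,amin=20,erode=0):
    n,l,st,ce=cv2.connectedComponentsWithStats(m.astype(np.uint8))
    return [(i,st[i],ce[i],l==i) for i in range(1,n) if st[i][4]>=amin]
def quad(m):
    h=cv2.convexHull(cv2.findContours(m.astype(np.uint8),cv2.RETR_EXTERNAL,cv2.CHAIN_APPROX_NONE)[0][0])
    for e in np.arange(1,12,.5):
        q=cv2.approxPolyDP(h,e,True)
        if len(q)<=4: return q.reshape(-1,2)
def measure(c,s):
    hsv=cv2.cvtColor(c["pixels"],cv2.COLOR_RGB2HSV); H,S,V=[hsv[:,:,i].astype(int) for i in range(3)]
    # V window in rack/parts area
    return H,S,V
if __name__=="__main__":
  for nm in("top","scene"):
    c=pickle.load(open(nm+"0.pkl","rb"))
    H,S,V=measure(c,None)
    bg=np.median(V);print(nm,"bg",bg)
    def inroi(ce,z=0.03):
        p=plane(c,[ce],z)[0]; return .4<p[0]<.85 and -.5<p[1]<.45
    for lab,m in(("wood",(S>60)&(V>120)&(H<25)),("bright",(S<30)&(V>bg*1.45)),("dark",V<60)):
        for i,st,ce,mm in comps(m):
            if inroi(ce) and st[4]<5000:
                r=cv2.minAreaRect(np.argwhere(mm)[:,::-1].astype(np.float32))
                print(lab,st,ce.round(1),np.round(r[1],1),round(r[2],1),plane(c,[ce],.05)[0].round(4), quad(mm).tolist() if lab=="wood" else "")
E
python3 meas.py
```

```text
top bg 131.0
wood [ 343  145   56   57 2632] [369.  173.1] [57.1 53.4] 87.7 [ 0.5203 -0.2635  0.05  ] [[343, 146], [393, 146], [398, 200], [348, 201]]
wood [ 142  159   58   30 1516] [169.2 173.7] [57. 29.] -0.0 [0.5048 0.2671 0.05  ] [[198, 160], [198, 188], [142, 187], [144, 159]]
bright [280 108   4  46 141] [281.4 130.6] [45.  3.] 90.0 [ 0.6302 -0.0269  0.05  ] 
bright [261 114   4  35 115] [262.6 130.4] [34.  3.] 90.0 [0.6293 0.0238 0.05  ] 
bright [242 118   4  25  84] [243.8 129.2] [24.  3.] 90.0 [0.6309 0.0744 0.05  ] 
bright [268 181   8  14  53] [271.3 186.8] [ 6.  13.6] 15.9 [ 0.4768 -0.0015  0.05  ] 
bright [274 182   9  13  55] [278.7 188.6] [ 6.5 12.9] 16.7 [ 0.4725 -0.021   0.05  ] 
bright [225 187  14  14  38] [230.3 192.3] [11.8 13.9] 32.0 [0.4595 0.1054 0.05  ] 
dark [ 332   28   97   66 1327] [367.   76.6] [102.6  55.3] 29.3 [ 0.7954 -0.2664  0.05  ] 
dark [238 125   5  25  77] [239.3 138.5] [24.  4.] 90.0 [0.6048 0.0858 0.05  ] 
dark [246 125   4  24  39] [247.7 139.6] [ 3.  23.1] 5.7 [0.6026 0.0633 0.05  ] 
dark [256 125   4  25  91] [257.6 137.5] [24.  3.] 90.0 
[... 1230 characters left out ...]
20.6 [0.5301 0.2009 0.05  ] 
dark [387 181  18  35 118] [394.  201.1] [ 5.  37.2] 23.2 [0.7944 0.2329 0.05  ] 
dark [217 232  10   8  64] [221.5 235.8] [7. 9.] 90.0 [ 0.4748 -0.0971  0.05  ] 
dark [287 233  20   9  27] [296.3 237. ] [20.6  1.2] 24.0 [ 0.6322 -0.0055  0.05  ] 
dark [213 240  18  15 184] [221.7 247.3] [13.5 17.5] 86.4 [ 0.4954 -0.1251  0.05  ] 
dark [276 247  23  15 152] [287.1 254.1] [25.   6.2] 24.4 [ 0.6373 -0.0612  0.05  ] 
dark [175 315  24  19 161] [186.2 324. ] [27.4  6.1] 29.7 [ 0.5455 -0.3198  0.05  ] 
dark [168 326  24  17 118] [179.6 334.1] [27.4  4.4] 30.5 [ 0.5478 -0.3432  0.05  ] 
dark [282 335  23  48 254] [292.7 357.6] [ 5.7 49.9] 22.5 [ 0.7618 -0.2652  0.05  ]
```

```bash
cat > m2.py <<'E'
from meas import *
def procr(L,W):
    L=np.array(L);W=np.array(W)[:,:2];l=L-L.mean(0);w=W-W.mean(0)
    a=np.arctan2((l[:,0]*w[:,1]-l[:,1]*w[:,0]).sum(),(l*w).sum())
    R=np.array([[np.cos(a),-np.sin(a)],[np.sin(a),np.cos(a)]]); o=W.mean(0)-R@L.mean(0)
    return o,a,np.linalg.norm((L@R.T+o)-W,axis=1)*1000
c=pickle.load(open("top0.pkl","rb"));s=pickle.load(open("scene0.pkl","rb"))
# plates: weighted pca on brightness
g=c["pixels"].astype(float).mean(2)
for nm,(x,y,w,h) in dict(long=(280,108,4,46),mid=(261,114,4,35),short=(242,118,4,25)).items():
    Y,X=np.mgrid[y-3:y+h+3,x-3:x+w+3]; w_=np.clip(g[Y,X]-150,0,None)
    P=plane(c,np.c_[X.ravel(),Y.ravel()]+0.0,.066)[:,:2]; w_=w_.ravel()
    mu=(P*w_[:,None]).sum(0)/w_.sum(); C=((P-mu).T*w_)@(P-mu)/w_.sum()
    ev,E=np.linalg.eigh(C); v=E[:,1]; 
    print(nm,mu.round(4),"yaw",np.degrees(np.arctan2(v[1],v[0])).round(2),"L",np.sqrt(12*ev[1]).round(4))
for nm,q in dict(two=[(393.5,145.5),(398.7,200.7),(347.7,201.3),(342.7,145.3)],one=[(198.7,159.7),(198.7,188.4),(141.5,187.8),(142.7,158.7)]).items():
    # order: slot-side far(+x), slot-side near, pocket near, pocket far; tray +x dir TBD
    W=np.vstack([plane(c,q[:2],.006),plane(c,q[2:],.018)])
    a=.155/2 if nm=="two" else .04; b=.075
    for sg in(1,):
        L=[(a,-b),(-a,-b),(-a,b),(a,b)]
        o,t,r=procr(L,W);print(nm,o.round(4),np.degrees(t).round(2),r.round(1), "slot",(o+np.array([np.sin(t)*.038,-np.cos(t)*.038])).round(4))
E
python3 m2.py
python3 - <<'E'
from h import *
c=pickle.load(open("top0.pkl","rb"));s=pickle.load(open("scene0.pkl","rb"))
a=cv2.resize(c["pixels"][170:215,215:335,::-1],None,fx=6,fy=6,interpolation=cv2.INTER_CUBIC)
b=cv2.resize(s["pixels"][175:265,200:290,::-1],None,fx=6,fy=6,interpolation=cv2.INTER_CUBIC)
cv2.imwrite("pics/pt.png",a);cv2.imwrite("pics/ps.png",b)
E
```

```text
long [ 0.625  -0.0254] yaw -177.99 L 0.1229
mid [0.6232 0.0245] yaw -177.7 L 0.0939
short [0.625  0.0744] yaw -177.36 L 0.0672
two [ 0.5286 -0.2823] 3.26 [0.9 2.3 1.5 2.1] slot [ 0.5307 -0.3202]
one [0.5121 0.2712] 1.5 [0.6 1.8 1.3 1.1] slot [0.5131 0.2333]
```

View pics/pt.png

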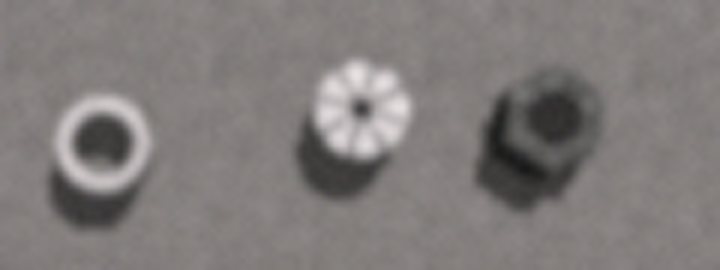

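View pics/ps.png

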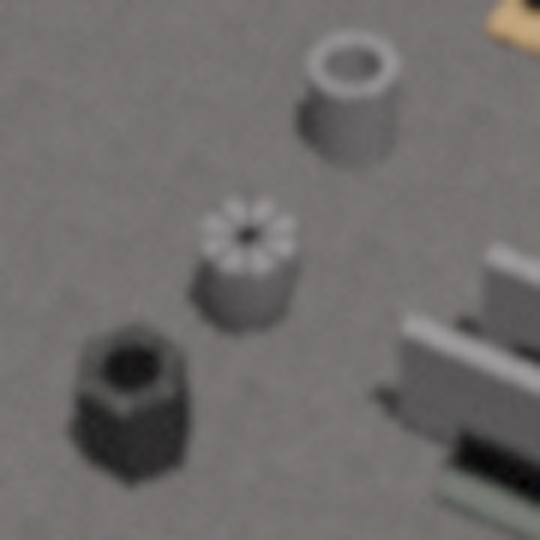

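```bash
cat > m3.py <<'E'
from m2 import *
print('--')
for nm,t,sc in(("ring",(231.67,193.4),(258.4,185.25)),("collet",(274.9,187.75),(241.25,213.75)),("nut",(306.9,189.1),(221.75,235.6))):
    print(nm,plane(c,[t],.05)[0].round(4),plane(s,[sc],.05)[0].round(4))
for nm,p in(("two",[(379.9,172.7),(388.8,172.1)]),("one",[(180,173.2),(188.6,172.4)])):
    w=plane(c,p,.032);print(nm,w.round(4).tolist(),w.mean(0).round(4))
p=plane(s,[(186.2,324),(179.6,334.1)],.032);print("two scene",p.round(4).tolist())
E
python3 m3.py | sed 1,/--/d
python3 - <<'E'
from h import *
c=pickle.load(open("top0.pkl","rb"));s=pickle.load(open("scene0.pkl","rb"))
f=lambda i:cv2.resize(np.clip(cv2.resize(i,None,fx=14,fy=14,interpolation=cv2.INTER_CUBIC).astype(float)*1.7,0,255).astype(np.uint8),(392,392))
a=f(c["pixels"][178:206,294:322,::-1]);b=f(s["pixels"][226:258,208:240,::-1])
cv2.imwrite("pics/nut.png",np.hstack([a,b]))
E
```

```text
ring [0.4568 0.1017 0.05  ] [0.4593 0.0991 0.05  ]
collet [ 0.4745 -0.0111  0.05  ] [ 0.4765 -0.0124  0.05  ]
nut [ 0.473  -0.0956  0.05  ] [ 0.475  -0.0964  0.05  ]
two [[0.5259, -0.3002, 0.032], [0.5283, -0.3254, 0.032]] [ 0.5271 -0.3128  0.032 ]
one [[0.5102, 0.2419, 0.032], [0.5129, 0.219, 0.032]] [0.5115 0.2305 0.032 ]
two scene [[0.5378, -0.3142, 0.032], [0.5401, -0.3382, 0.032]]
```

View pics/nut.png

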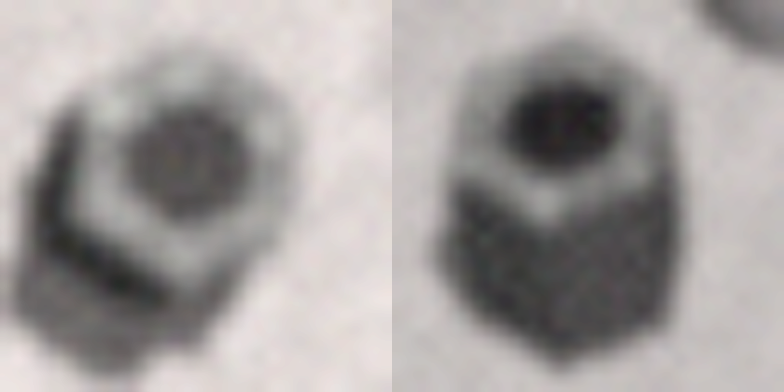

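```bash
cat > m4.py <<'E'
from meas import *
from m2 import procr
def up(c,x0,y0,x1,y1,k=8):
    im=cv2.resize(c["pixels"][y0:y1,x0:x1],None,fx=k,fy=k,interpolation=cv2.INTER_CUBIC)
    inv=lambda p:(np.array(p,float)+.5)/k-.5+[x0,y0]
    return im,inv
def lines(m,q):
    cn=max(cv2.findContours(m.astype(np.uint8),cv2.RETR_EXTERNAL,cv2.CHAIN_APPROX_NONE)[0],key=len).reshape(-1,2).astype(float)
    L=[]
    for i in range(4):
        a,b=q[i],q[(i+1)%4]; d=(b-a)/np.linalg.norm(b-a); n=np.array([-d[1],d[0]]); l=np.linalg.norm(b-a)
        t=(cn-a)@d; e=(cn-a)@n
        P=cn[(t>.12*l)&(t<.88*l)&(abs(e)<.07*l)]
        vx,vy,x,y=cv2.fitLine(P.astype(np.float32),cv2.DIST_HUBER,0,.01,.01).ravel(); L.append((np.array([x,y]),np.array([vx,vy])))
    out=[]
    for i in range(4):
        (p,d),(p2,d2)=L[i-1],L[i]; t=np.linalg.solve(np.c_[d,-d2],p2-p); out.append(p+t[0]*d)
    return np.array(out)
if __name__=="__main__":
  for nm,bx in(("top",dict(two=(335,138,406,208),one=(135,152,206,195))),("scene",dict(two=(135,264,250,374),one=(272,140,334,196)))):
    c=pickle.load(open(nm+"0.pkl","rb"))
    for tr,b in bx.items():
        im,inv=up(c,*b)
        lab=im.astype(int); m=((lab[:,:,0]-lab[:,:,2])>28)
        m=cv2.morphologyEx(m.astype(np.uint8),cv2.MORPH_CLOSE,np.ones((81 if nm=="top" else 61,)*2))
        k,l,st,_=cv2.connectedComponentsWithStats(m); m=l==1+np.argmax(st[1:,4])
        q=quad(m).astype(float); q=lines(m,q); uv=inv(q)
        # sort by world position: slot side = low y ; far = high x
        w=plane(c,uv,.01); o=np.argsort(w[:,1]); a=sorted(o[:2],key=lambda i:-w[i,0]); e=sorted(o[2:],key=lambda i:w[i,0])
        uv=uv[a+e]; W=np.vstack([plane(c,uv[:2],.006),plane(c,uv[2:],.018)])
        A=.0775 if tr=="two" else .04
        L=[(A,-.075),(-A,-.075),(-A,.075),(A,.075)]
        O,t,r=procr(L,W)
        print(nm,tr,uv.round(1).tolist(),O.round(4),np.degrees(t).round(2),r.round(1),"slot",(O+np.array([np.sin(t)*.038,-np.cos(t)*.038])).round(4))
E
python3 m4.py | grep '^[ts][oc][pe]'
```

```text
top two [[394.6, 145.4], [399.2, 200.6], [345.7, 201.9], [341.9, 144.2]] [ 0.529  -0.2815] 2.61 [3.1 3.6 3.9 4.8] slot [ 0.5307 -0.3195]Traceback (most recent call last):
  File "m4.py", line 27, in <module>
    q=quad(m).astype(float); q=lines(m,q); uv=inv(q)
      ^^^^^^^^^^^^^^
AttributeError: 'NoneType' object has no attribute 'astype'
```

```bash
sed -i 's/np.arange(1,12,.5)/np.arange(1,80,.5)/' meas.py; sed -i 's/>28)/>TH)/; s/^  for nm,bx/  import sys;TH=int(sys.argv[1])\n  for nm,bx/' m4.py; for t in 25 40 55; do echo $t; python3 m4.py $t| grep '^[ts][oc][pe]'; done
```

```text
25
top two [[394.7, 145.3], [399.3, 200.7], [345.6, 202.0], [341.8, 144.1]] [ 0.5291 -0.2816] 2.6 [3.5 4.  4.4 5.2] slot [ 0.5308 -0.3195]
top one [[198.9, 158.5], [199.5, 188.8], [141.8, 189.5], [142.0, 158.1]] [0.512  0.2709] 2.55 [2.4 3.9 3.4 4.6] slot [0.5136 0.2329]
scene two [[204.0, 366.2], [143.7, 329.9], [184.0, 271.7], [243.7, 302.4]] [ 0.5311 -0.284 ] 2.98 [2.  1.2 5.2 4. ] slot [ 0.533  -0.3219]
scene one [[305.6, 189.7], [280.6, 180.8], [300.6, 147.0], [327.2, 155.5]] [0.5155 0.2672] 3.92 [3.6 3.1 6.2 5.4] slot [0.5181 0.2293]
40
top two [[394.3, 145.8], [398.9, 200.4], [346.0, 201.6], [342.3, 144.6]] [ 0.5289 -0.2815] 2.63 [1.8 2.5 2.6 3.4] slot [ 0.5306 -0.3194]
top one [[198.5, 159.0], [199.1, 188.6], [142.1, 189.0], [142.3, 158.6]] [0.5117 0.2709] 2.49 [0.9 2.6 1.7 3. ] slot [0.5134 0.233 ]
scene two [[203.9, 365.5], [144.5, 329.8], [184.2, 272.4], [242.8, 302.5]] [ 0.5311 -0.2841] 3.06 [0.8 1.3 3.4 2.2] slot [ 0.5331 -0.3221]
scene one [[305.4, 189.0], [280.8, 180.4], [300.9, 147.8], [326.2, 156.0]] [0.5153 0.2665] 3.65 [0.9 1.2 2.7 2.5] slot [0.5177 0.2286]
55
top two [[393.9, 146.3], [398.4, 200.0], [346.4, 201.2], [342.6, 144.9]] [ 0.5287 -0.2814] 2.61 [1.3 1.2 1.  2.1] slot [ 0.5305 -0.3194]
top one [[198.0, 159.4], [198.9, 188.2], [142.7, 188.7], [142.7, 159.0]] [0.5117 0.2707] 2.65 [1.2 1.3 0.8 1.6] slot [0.5135 0.2328]
scene two [[203.7, 364.7], [145.6, 329.7], [184.2, 273.2], [241.7, 302.6]] [ 0.5311 -0.2842] 3.2 [1.7 3.4 1.8 1.7] slot [ 0.5332 -0.3222]
scene one [[305.0, 188.1], [281.5, 180.0], [296.7, 155.7], [325.6, 155.7]] [0.5161 0.2577] 6.84 [11.9 12.8 29.6  8.7] slot [0.5207 0.22  ]
```

```bash
cat > go.py <<'E'
import sys,numpy as np
from scipy.spatial.transform import Rotation as Ro
from workcell import robot
st=robot.state(); R=Ro.from_rotvec(st["tool_rot"]).as_matrix()
print("t",round(st["t"],2),"pos",st["position"].round(4),"tilt",np.degrees(np.arccos(-R[2,2])).round(2),"F",st["contact_force"].round(1),"gap",round(st["finger_gap"],4))
a=np.degrees(np.arctan2(R[1,0],R[0,0])); print("tool-x angle",a.round(2),"j",st["joint_pos"].round(2))
if len(sys.argv)>3:
    x,y,z=map(float,sys.argv[1:4]); d=np.array([x,y,z])-st["position"]
    print("shift cm",(R.T@d*100).round(2))
    if len(sys.argv)>4:
        dy=-(float(sys.argv[4])-a); dy=(dy+90)%180-90; print("yaw",np.radians(dy).round(3))
E
python3 go.py .626 .0735 .20 92.2
```

```text
t 0.1 pos [0.2434 0.6821 0.2302] tilt 0.12 F [ 0.  -0.2  0.8] gap 0.0856
tool-x angle 70.37 j [-1.32  0.59  0.05  1.61 -0.03  0.94 -0.03]
shift cm [-44.46  56.48   3.12]
yaw -0.381
```

{"name": "send_rows", "arguments": {"rows": [{"gripper": 8.5, "linear": [-1, 1.3, 0], "yaw": -0.05}, {"gripper": 8.5, "linear": [-3.5, 4.5, 0], "yaw": -0.1}, {"gripper": 8, "linear": [-6.5, 8.2, 0], "yaw": -0.2}, {"gripper": 7, "linear": [-9.5, 12, 0], "yaw": -0.3}, {"gripper": 6, "linear": [-12.5, 16, 0], "yaw": -0.381}, {"gripper": 5, "linear": [-15.5, 19.7, 0], "yaw": -0.381}, {"gripper": 4, "linear": [-18.5, 23.5, 0], "yaw": -0.381}, {"gripper": 3.5, "linear": [-21.5, 27.3, 0], "yaw": -0.381}]}}

```text
t: 0.9
position: [0.4291, 0.3866, 0.2311]
tool_rot: [2.178, 2.264, -0.001]
contact_force: [0.2, -0.4, -0.0]
finger_gap: 0.035
```

```bash
python3 go.py .626 .0735 .15 92.2
```

```text
t 0.9 pos [0.4291 0.3866 0.2311] tilt 0.03 F [ 0.2 -0.4 -0. ] gap 0.035
tool-x angle 92.2 j [-0.79  0.41 -0.03  1.95  0.02  0.79  0.78]
shift cm [-32.03  18.47   8.11]
yaw -0.0
```

{"name": "send_rows", "arguments": {"rows": [{"gripper": 3.0, "linear": [-4, 2.3, 1]}, {"gripper": 3.0, "linear": [-8.3, 4.8, 2]}, {"gripper": 3.0, "linear": [-12.5, 7.2, 3]}, {"gripper": 3.0, "linear": [-16.8, 9.7, 4]}, {"gripper": 3.0, "linear": [-21, 12.1, 5]}, {"gripper": 3.0, "linear": [-25.3, 14.6, 6.5]}, {"gripper": 3.0, "linear": [-29.5, 17, 7.5]}, {"gripper": 3.0, "linear": [-32, 18.5, 8.1]}]}}

```text
invalid input at $.rows[0]: expected keys gripper, linear, yaw
```

```bash
python3 go.py .626 .0735 .04 92.2; python3 - <<'E'
from h import *
from workcell import viewer
o=[]
for n in("scene","top"):
    c=viewer.capture(n); pickle.dump(c,open(n+"1.pkl","wb"))
    p=proj(c,[.626,.0735,.066])[0].astype(int); print(n,p)
    o.append(cv2.resize(c["pixels"][p[1]-30:p[1]+30,p[0]-30:p[0]+30,::-1],(390,390),interpolation=cv2.INTER_CUBIC))
cv2.imwrite("pics/h1.png",np.hstack(o))
E
```

```text
t 0.9 pos [0.4291 0.3866 0.2311] tilt 0.03 F [ 0.2 -0.4 -0. ] gap 0.035
tool-x angle 92.2 j [-0.79  0.41 -0.03  1.95  0.02  0.79  0.78]
shift cm [-32.03  18.48  19.11]
yaw -0.0
scene [309 210]
top [244 129]
```

View pics/h1.png

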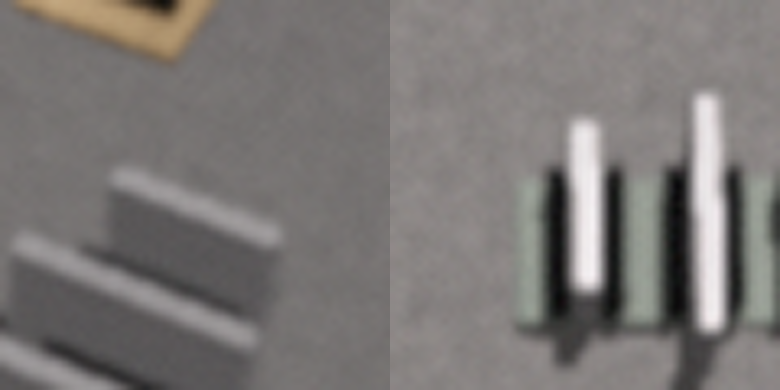

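{"name": "send_rows", "arguments": {"rows": [{"gripper": 3.0, "linear": [-4, 2.3, 1], "yaw": 0}, {"gripper": 3.0, "linear": [-8.3, 4.8, 2], "yaw": 0}, {"gripper": 3.0, "linear": [-12.5, 7.2, 3], "yaw": 0}, {"gripper": 3.0, "linear": [-16.8, 9.7, 4], "yaw": 0}, {"gripper": 3.0, "linear": [-21, 12.1, 5], "yaw": 0}, {"gripper": 3.0, "linear": [-25.3, 14.6, 6.5], "yaw": 0}, {"gripper": 3.0, "linear": [-29.5, 17, 7.5], "yaw": 0}, {"gripper": 3.0, "linear": [-32, 18.5, 8.1], "yaw": 0}]}}

```text
t: 1.8
position: [0.6268, 0.0714, 0.1491]
tool_rot: [2.183, 2.258, -0.003]
contact_force: [0.2, -0.3, 1.1]
finger_gap: 0.0299
```

```bash
python3 go.py .626 .0735 .04 92.2; python3 - <<'E'
from h import *
from workcell import viewer
s=pickle.load(open("scene1.pkl","rb"))
k=lambda U,V:((U+.5)/6.5-.5+279,(V+.5)/6.5-.5+180)
e=plane(s,[k(120,177),k(276,240)],.066);print(e,e.mean(0))
o=[]
for n in("scene","top"):
    c=viewer.capture(n); pickle.dump(c,open(n+"1.pkl","wb"))
    p=proj(c,[.626,.0735,.1])[0].astype(int); print(n,p)
    o.append(cv2.resize(c["pixels"][p[1]-30:p[1]+30,p[0]-30:p[0]+30,::-1],(390,390),interpolation=cv2.INTER_CUBIC))
cv2.imwrite("pics/h2.png",np.hstack(o))
E
```

```text
t 1.8 pos [0.6268 0.0714 0.1491] tilt 0.13 F [ 0.2 -0.3  1.1] gap 0.0299
tool-x angle 91.95 j [-0.18  0.57 -0.01  1.89  0.01  0.68  1.41]
shift cm [ 0.24 -0.07 10.91]
yaw -0.004
[[0.59339522 0.06982784 0.066     ]
 [0.6594593  0.07193359 0.066     ]] [0.62642726 0.07088071 0.066     ]
scene [310 201]
top [244 125]
```

View pics/h2.png

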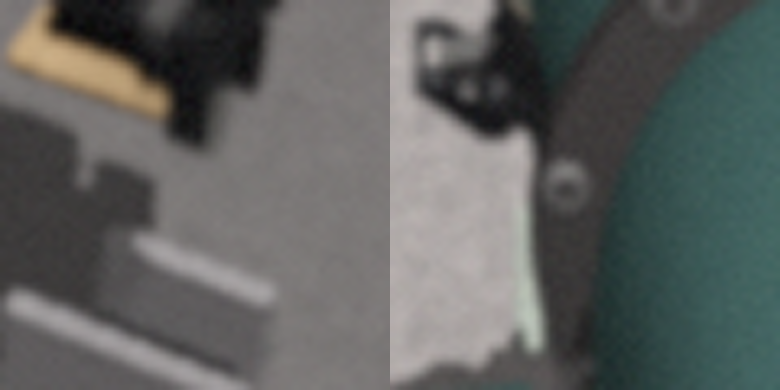

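The crop shows the finger just above and behind the short plate (scene crop, finger tip at about (195,140)). I'm descending around it.

{"name": "send_rows", "arguments": {"rows": [{"gripper": 3.0, "linear": [0, 0, 1], "yaw": 0}, {"gripper": 3.0, "linear": [0, 0, 4], "yaw": 0}, {"gripper": 3.0, "linear": [0, 0, 7], "yaw": 0}, {"gripper": 3.0, "linear": [0, 0, 9.5], "yaw": 0}, {"gripper": 3.0, "linear": [0, 0, 11], "yaw": 0}, {"gripper": 3.0, "linear": [0, 0, 11.2], "yaw": 0}]}}

```text
t: 2.5
position: [0.6234, 0.0777, 0.0361]
tool_rot: [-2.173, -2.264, 0.005]
contact_force: [0.3, 0.5, 0.1]
finger_gap: 0.0301
```

```bash
python3 go.py .626 .0727 .038 92; python3 - <<'E'
from h import *
from workcell import viewer
o=[]
for n in("scene",):
    c=viewer.capture(n); pickle.dump(c,open(n+"1.pkl","wb"))
    p=proj(c,[.626,.0735,.066])[0].astype(int); print(n,p)
    o.append(cv2.resize(c["pixels"][p[1]-40:p[1]+40,p[0]-40:p[0]+40,::-1],(560,560),interpolation=cv2.INTER_CUBIC))
cv2.imwrite("pics/h3.png",np.hstack(o))
E
```

```text
t 2.5 pos [0.6234 0.0777 0.0361] tilt 0.26 F [0.3 0.5 0.1] gap 0.0301
tool-x angle 92.35 j [-0.19  0.73 -0.01  1.94  0.01  0.48  1.4 ]
shift cm [-0.51  0.24 -0.19]
yaw 0.006
scene [309 210]
```

View pics/h3.png

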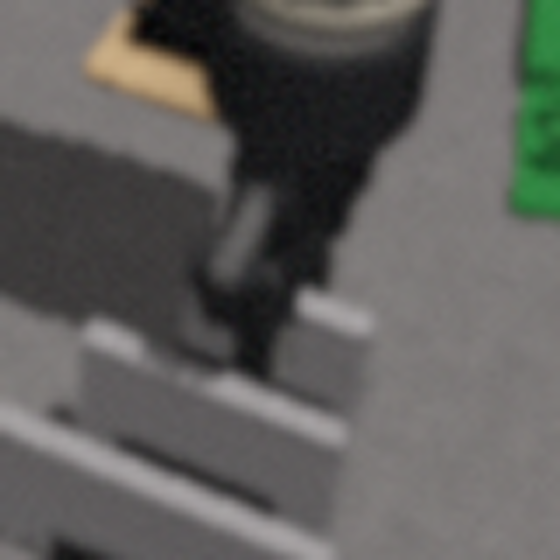

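The scene view shows the fingers straddling the short plate's top (pixel about (240,350) in the crop). I'm centring before closing.

{"name": "send_rows", "arguments": {"rows": [{"gripper": 3.0, "linear": [-0.3, 0.1, 0], "yaw": 0}, {"gripper": 3.0, "linear": [-0.3, 0.1, 0], "yaw": 0}, {"gripper": 3.0, "linear": [-0.3, 0.1, 0], "yaw": 0}]}}

```text
t: 2.85
position: [0.6277, 0.0727, 0.0396]
tool_rot: [2.178, 2.262, 0.003]
contact_force: [0.9, -0.4, 0.4]
finger_gap: 0.0298
```

```bash
python3 go.py .626 .0727 .037 92
```

```text
t 2.85 pos [0.6277 0.0727 0.0396] tilt 0.13 F [ 0.9 -0.4  0.4] gap 0.0298
tool-x angle 92.16 j [-0.18  0.73 -0.01  1.93  0.02  0.48  1.41]
shift cm [ 0.01 -0.17  0.26]
yaw 0.003
```

{"name": "send_rows", "arguments": {"rows": [{"gripper": 3.0, "linear": [0, -0.1, 0.1], "yaw": 0}, {"gripper": 3.0, "linear": [0, -0.1, 0.1], "yaw": 0}]}}

```text
t: 3.05
position: [0.6257, 0.0729, 0.0377]
tool_rot: [2.179, 2.263, 0.0]
contact_force: [-0.2, -0.2, 0.9]
finger_gap: 0.0302
```

```bash
for i in 1 2 3; do python3 go.py .626 .0727 .037 92|head -1;done
```

```text
t 3.05 pos [0.6257 0.0729 0.0377] tilt 0.02 F [-0.2 -0.2  0.9] gap 0.0302
t 3.05 pos [0.6257 0.0729 0.0377] tilt 0.02 F [-0.2 -0.2  0.9] gap 0.0302
t 3.05 pos [0.6257 0.0729 0.0377] tilt 0.02 F [-0.2 -0.2  0.9] gap 0.0302
```

{"name": "send_rows", "arguments": {"rows": [{"gripper": 3.0, "linear": [0, 0, 0], "yaw": 0}]}}

```text
t: 3.15
position: [0.6257, 0.0729, 0.0375]
tool_rot: [2.179, 2.263, 0.0]
contact_force: [-0.0, 0.1, -0.4]
finger_gap: 0.0301
```

{"name": "send_rows", "arguments": {"rows": [{"gripper": 2.0, "linear": [0, 0, 0], "yaw": 0}, {"gripper": 1.5, "linear": [0, 0, 0], "yaw": 0}, {"gripper": 1.2, "linear": [0, 0, 0], "yaw": 0}, {"gripper": 0.8, "linear": [0, 0, 0], "yaw": 0}, {"gripper": 0.6, "linear": [0, 0, 0], "yaw": 0}], "grip_force": 30}}

```text
t: 3.65
position: [0.6258, 0.0731, 0.0373]
tool_rot: [-2.178, -2.264, -0.0]
contact_force: [-0.2, 1.3, -0.1]
finger_gap: 0.0091
```

{"name": "send_rows", "arguments": {"rows": [{"gripper": 0.3, "linear": [0, 0, 0], "yaw": 0}, {"gripper": 0.3, "linear": [0, 0, -0.5], "yaw": 0}, {"gripper": 0.3, "linear": [0, 0, -2], "yaw": 0}, {"gripper": 0.3, "linear": [0, 0, -4.5], "yaw": 0}, {"gripper": 0.3, "linear": [0, 0, -7], "yaw": 0}, {"gripper": 0.3, "linear": [0, 0, -9.5], "yaw": 0}, {"gripper": 0.3, "linear": [0, 0, -11.5], "yaw": 0}, {"gripper": 0.3, "linear": [0, 0, -12], "yaw": 0}], "grip_force": 80}}

```text
t: 4.45
position: [0.6273, 0.0727, 0.1607]
tool_rot: [2.177, 2.261, 0.006]
contact_force: [0.3, 0.6, -2.6]
finger_gap: 0.0085
```

```bash
python3 go.py .532 -.3207 .157 92.8
```

```text
t 4.45 pos [0.6273 0.0727 0.1607] tilt 0.3 F [ 0.3  0.6 -2.6] gap 0.0085
tool-x angle 92.17 j [-0.18  0.56 -0.01  1.89  0.01  0.7   1.41]
shift cm [-38.95 -11.01   0.3 ]
yaw -0.011
```

{"name": "send_rows", "arguments": {"rows": [{"gripper": 0.3, "linear": [-1.5, -0.4, 0], "yaw": 0}, {"gripper": 0.3, "linear": [-5.5, -1.5, 0], "yaw": 0}, {"gripper": 0.3, "linear": [-10, -2.8, 0], "yaw": 0}, {"gripper": 0.3, "linear": [-14.7, -4.2, 0], "yaw": 0}, {"gripper": 0.3, "linear": [-19.4, -5.5, 0], "yaw": 0}, {"gripper": 0.3, "linear": [-24, -6.8, 0], "yaw": 0}, {"gripper": 0.3, "linear": [-28.6, -8.1, 0], "yaw": 0}, {"gripper": 0.3, "linear": [-32.5, -9.2, 0], "yaw": -0.01}]}}

```text
t: 5.25
position: [0.5426, -0.2594, 0.1558]
tool_rot: [-2.169, -2.269, 0.005]
contact_force: [0.5, -0.4, -2.6]
finger_gap: 0.0084
```

```bash
python3 go.py .532 -.3207 .157 92.8
```

```text
t 5.25 pos [ 0.5426 -0.2594  0.1558] tilt 0.23 F [ 0.5 -0.4 -2.6] gap 0.0084
tool-x angle 92.6 j [ 0.39  0.53 -0.03  1.95  0.03  0.66  1.96]
shift cm [-6.08 -1.34 -0.11]
yaw -0.004
```

{"name": "send_rows", "arguments": {"rows": [{"gripper": 0.3, "linear": [-3.5, -0.8, 0.5], "yaw": 0}, {"gripper": 0.3, "linear": [-5.3, -1.2, 1.5], "yaw": 0}, {"gripper": 0.3, "linear": [-6.1, -1.3, 3], "yaw": 0}, {"gripper": 0.3, "linear": [-6.1, -1.3, 4.5], "yaw": 0}, {"gripper": 0.3, "linear": [-6.1, -1.3, 6], "yaw": 0}, {"gripper": 0.3, "linear": [-6.1, -1.3, 7], "yaw": 0}, {"gripper": 0.3, "linear": [-6.1, -1.3, 7], "yaw": 0}, {"gripper": 0.3, "linear": [-6.1, -1.3, 7], "yaw": 0}]}}

```text
t: 6.05
position: [0.5367, -0.3157, 0.087]
tool_rot: [-2.165, -2.276, -0.0]
contact_force: [0.1, 0.4, -2.3]
finger_gap: 0.0089
```

```bash
python3 go.py .532 -.3207 .037 92.8;  cat > look.py <<'E'
from h import *
import sys
from workcell import viewer
x,y,z=map(float,sys.argv[2:5]); r=int(sys.argv[5]); o=[]
for n in("scene","top"):
    c=viewer.capture(n); pickle.dump(c,open(n+"1.pkl","wb"))
    p=np.clip(proj(c,[x,y,z])[0].astype(int),[r,r],[512-r,384-r]); print(n,"origin",p-r,"scale",390/(2*r))
    o.append(cv2.resize(c["pixels"][p[1]-r:p[1]+r,p[0]-r:p[0]+r,::-1],(390,390),interpolation=cv2.INTER_CUBIC))
cv2.imwrite(sys.argv[1],np.hstack(o))
E
python3 look.py pics/h4.png .532 -.3207 .06 35
```

```text
t 6.05 pos [ 0.5367 -0.3157  0.087 ] tilt 0.04 F [ 0.1  0.4 -2.3] gap 0.0089
tool-x angle 92.88 j [ 0.48  0.65 -0.03  1.94  0.03  0.55  2.05]
shift cm [-0.48 -0.5   5.  ]
yaw 0.001
scene origin [145 283] scale 5.571428571428571
top origin [356 133] scale 5.571428571428571
```

View pics/h4.png

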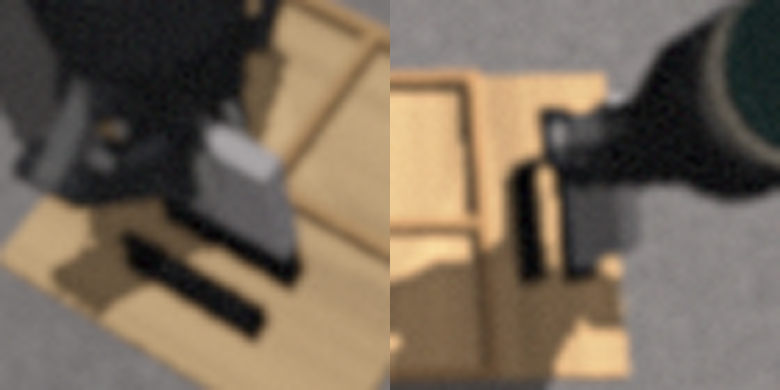

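{"name": "send_rows", "arguments": {"rows": [{"gripper": 0.3, "linear": [-0.5, -0.5, 0.3], "yaw": 0}, {"gripper": 0.3, "linear": [-0.5, -0.5, 1], "yaw": 0}, {"gripper": 0.3, "linear": [-0.5, -0.5, 1.5], "yaw": 0}, {"gripper": 0.3, "linear": [-0.5, -0.5, 1.5], "yaw": 0}, {"gripper": 0.3, "linear": [-0.5, -0.5, 1.5], "yaw": 0}]}}

```text
t: 6.65
position: [0.5314, -0.322, 0.072]
tool_rot: [-2.167, -2.274, -0.0]
contact_force: [0.4, -0.8, -2.4]
finger_gap: 0.0092
```

```bash
python3 go.py .532 -.3207 .037 92.8;  python3 look.py pics/h5.png .532 -.3207 .06 35
```

```text
t 6.65 pos [ 0.5314 -0.322   0.072 ] tilt 0.03 F [ 0.4 -0.8 -2.4] gap 0.0092
tool-x angle 92.77 j [ 0.49  0.67 -0.03  1.95  0.04  0.53  2.06]
shift cm [0.12 0.07 3.5 ]
yaw -0.001
scene origin [145 283] scale 5.571428571428571
top origin [356 133] scale 5.571428571428571
```

View pics/h5.png

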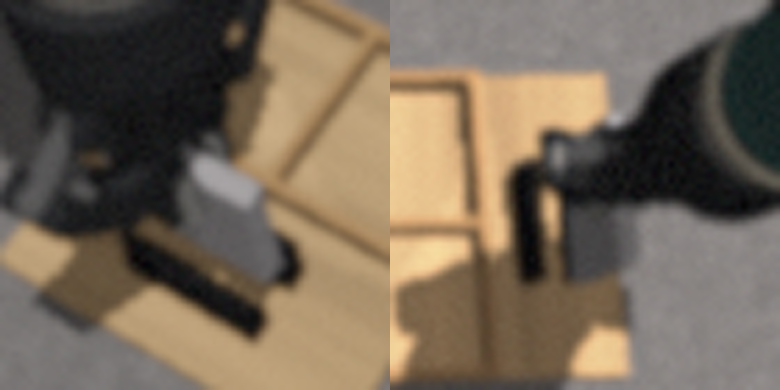

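The plate's lower corner at crop (272,282) lies between the ends of the two rails, at (295,270) and (258,330). I'm lowering slowly and watching force.

{"name": "send_rows", "arguments": {"rows": [{"gripper": 0.3, "linear": [0.1, 0.05, 0.5], "yaw": 0}, {"gripper": 0.3, "linear": [0.1, 0.05, 1], "yaw": 0}, {"gripper": 0.3, "linear": [0.1, 0.05, 1.4], "yaw": 0}, {"gripper": 0.3, "linear": [0.1, 0.05, 1.7], "yaw": 0}, {"gripper": 0.3, "linear": [0.1, 0.05, 1.7], "yaw": 0}]}}

```text
t: 7.25
position: [0.5315, -0.3209, 0.0546]
tool_rot: [-2.166, -2.274, 0.001]
contact_force: [0.2, 0.4, -2.6]
finger_gap: 0.0085
```

```bash
python3 go.py .532 -.3207 .037 92.8
```

```text
t 7.25 pos [ 0.5315 -0.3209  0.0546] tilt 0.07 F [ 0.2  0.4 -2.6] gap 0.0085
tool-x angle 92.77 j [ 0.49  0.7  -0.03  1.95  0.04  0.49  2.05]
shift cm [0.02 0.05 1.76]
yaw -0.001
```

{"name": "send_rows", "arguments": {"rows": [{"gripper": 0.3, "linear": [0, 0.05, 0.4], "yaw": 0}, {"gripper": 0.3, "linear": [0, 0.05, 0.7], "yaw": 0}, {"gripper": 0.3, "linear": [0, 0.05, 0.9], "yaw": 0}]}}

```text
t: 7.55
position: [0.5324, -0.3211, 0.046]
tool_rot: [-2.167, -2.274, 0.0]
contact_force: [0.2, -0.1, -2.0]
finger_gap: 0.0087
```

Now in the narrow part with no side force. I'll keep going down.

{"name": "send_rows", "arguments": {"rows": [{"gripper": 0.3, "linear": [0, 0, 0.3], "yaw": 0}, {"gripper": 0.3, "linear": [0, 0, 0.6], "yaw": 0}, {"gripper": 0.3, "linear": [0, 0, 0.75], "yaw": 0}, {"gripper": 0.3, "linear": [0, 0, 0.82], "yaw": 0}, {"gripper": 0.3, "linear": [0, 0, 0.82], "yaw": 0}]}}

```text
t: 8.05
position: [0.5324, -0.3211, 0.038]
tool_rot: [-2.167, -2.274, 0.0]
contact_force: [-0.3, 0.6, -2.4]
finger_gap: 0.0089
```

{"name": "send_rows", "arguments": {"rows": [{"gripper": 0.3, "linear": [0, 0, 0.05], "yaw": 0}, {"gripper": 0.3, "linear": [0, 0, 0.1], "yaw": 0}, {"gripper": 0.3, "linear": [0, 0, 0.1], "yaw": 0}]}}

```text
t: 8.35
position: [0.5326, -0.3212, 0.0374]
tool_rot: [2.167, 2.274, 0.0]
contact_force: [-1.0, 0.4, -0.6]
finger_gap: 0.009
```

{"name": "send_rows", "arguments": {"rows": [{"gripper": 0.3, "linear": [0, 0, 0.06], "yaw": 0}, {"gripper": 0.3, "linear": [0, 0, 0.1], "yaw": 0}]}}

```text
t: 8.55
position: [0.5326, -0.3212, 0.0374]
tool_rot: [2.167, 2.274, 0.0]
contact_force: [-3.0, 0.5, 9.8]
finger_gap: 0.0092
```

{"name": "send_rows", "arguments": {"rows": [{"gripper": 1.2, "linear": [0, 0, 0], "yaw": 0}, {"gripper": 2.0, "linear": [0, 0, 0], "yaw": 0}, {"gripper": 2.8, "linear": [0, 0, -0.3], "yaw": 0}, {"gripper": 3.0, "linear": [0, 0, -1.5], "yaw": 0}, {"gripper": 3.0, "linear": [0, 0, -4], "yaw": 0}, {"gripper": 5.0, "linear": [0, 0, -8], "yaw": 0}, {"gripper": 6.0, "linear": [0.5, 0, -11], "yaw": 0}, {"gripper": 6.5, "linear": [3, -0.8, -12], "yaw": 0}]}}

```text
t: 9.35
position: [0.5263, -0.2959, 0.161]
tool_rot: [2.164, 2.262, 0.003]
contact_force: [-0.5, 0.0, -0.4]
finger_gap: 0.0648
```

```bash
python3 go.py .474 -.096 .16 92;python3 look.py pics/h6.png .532 -.3207 .06 35; python3 - <<'E'
from h import *
s=pickle.load(open("scene0.pkl","rb"))
k=lambda U,V:((U-392+.5)/12.25-.5+208,(V+.5)/12.25-.5+226)
P=[k(547,213),k(668,178),k(458,180),k(565,42)]
w=plane(s,P,.05)[:,:2]; print(w.round(4)); d=w-[.475,-.0964]; print(np.degrees(np.arctan2(d[:,1],d[:,0])).round(1),np.linalg.norm(d,axis=1).round(4))
E
```

```text
t 9.35 pos [ 0.5263 -0.2959  0.161 ] tilt 0.65 F [-0.5  0.  -0.4] gap 0.0648
tool-x angle 92.52 j [ 0.46  0.52 -0.03  1.95  0.03  0.66  2.03]
shift cm [20.2  -4.35 -0.08]
yaw 0.009
scene origin [145 283] scale 5.571428571428571
top origin [356 133] scale 5.571428571428571
[[ 0.4847 -0.1165]
 [ 0.5001 -0.097 ]
 [ 0.465  -0.1191]
 [ 0.4627 -0.0796]]
[ -64.1   -1.4 -113.8  126.1] [0.0223 0.0252 0.0248 0.0209]
```

View pics/h6.png

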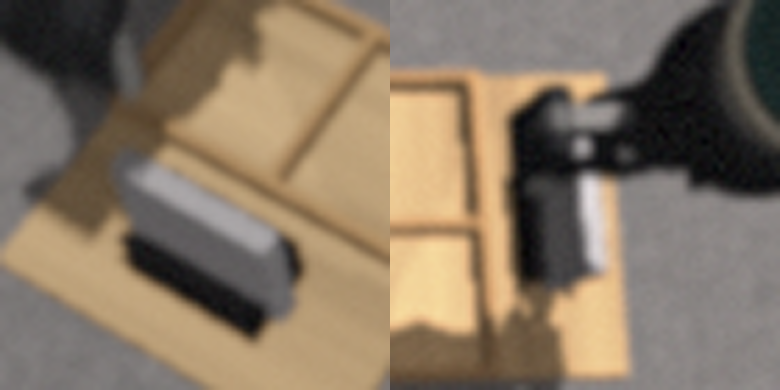

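The short plate stands in the slot between the rails (scene crop, top edge (150,175) to (270,245)). Next is the nut.

{"name": "send_rows", "arguments": {"rows": [{"gripper": 6.5, "linear": [2, -0.4, 0], "yaw": 0}, {"gripper": 6.5, "linear": [6, -1.3, 0], "yaw": 0.02}, {"gripper": 6.5, "linear": [10.5, -2.2, 0], "yaw": 0.02}, {"gripper": 6.5, "linear": [15, -3.2, 0.5], "yaw": 0.02}, {"gripper": 6.5, "linear": [18.3, -4, 2], "yaw": 0.02}, {"gripper": 6.5, "linear": [19.8, -4.3, 4], "yaw": 0.02}, {"gripper": 6.5, "linear": [20.2, -4.35, 6], "yaw": 0.02}, {"gripper": 6.5, "linear": [20.2, -4.35, 7], "yaw": 0.02}]}}

```text
t: 10.25
position: [0.4691, -0.0909, 0.0849]
tool_rot: [-2.186, -2.254, 0.002]
contact_force: [0.6, 0.1, 0.7]
finger_gap: 0.0648
```

```bash
python3 go.py .474 -.096 .018 91
```

```text
t 10.25 pos [ 0.4691 -0.0909  0.0849] tilt 0.12 F [0.6 0.1 0.7] gap 0.0648
tool-x angle 91.75 j [ 0.11  0.54 -0.02  2.26  0.03  0.35  1.67]
shift cm [-0.53  0.49  6.69]
yaw 0.013
```

{"name": "send_rows", "arguments": {"rows": [{"gripper": 6.5, "linear": [-0.4, 0.4, 0.3], "yaw": 0.01}, {"gripper": 6.5, "linear": [-0.4, 0.4, 1], "yaw": 0.01}, {"gripper": 6.5, "linear": [-0.4, 0.4, 1.5], "yaw": 0.01}, {"gripper": 6.5, "linear": [-0.4, 0.4, 1.5], "yaw": 0.01}, {"gripper": 6.5, "linear": [-0.4, 0.4, 1.5], "yaw": 0.01}]}}

```text
t: 10.75
position: [0.474, -0.0961, 0.0713]
tool_rot: [2.202, 2.241, 0.0]
contact_force: [-0.9, 0.2, -0.4]
finger_gap: 0.0648
```

```bash
python3 go.py .474 -.096 .018 91; python3 look.py pics/h7.png .474 -.096 .03 25
```

```text
t 10.75 pos [ 0.474  -0.0961  0.0713] tilt 0.02 F [-0.9  0.2 -0.4] gap 0.0648
tool-x angle 91.01 j [ 0.12  0.57 -0.01  2.25  0.02  0.32  1.67]
shift cm [0.01 0.   5.33]
yaw 0.0
scene origin [197 215] scale 7.8
top origin [280 164] scale 7.8
```

View pics/h7.png

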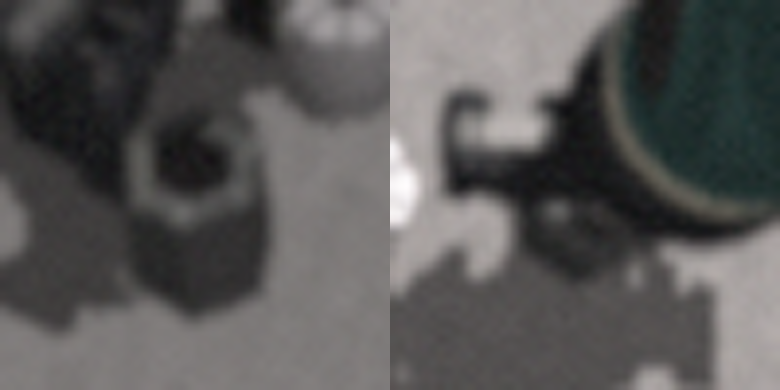

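The fingers hover around the nut (scene crop, bore at (195,150)). The collet at (340,20) is clear of the +y finger.

{"name": "send_rows", "arguments": {"rows": [{"gripper": 6.5, "linear": [0, 0, 0.8], "yaw": 0}, {"gripper": 6.5, "linear": [0, 0, 2.5], "yaw": 0}, {"gripper": 6.5, "linear": [0, 0, 4.2], "yaw": 0}, {"gripper": 6.5, "linear": [0, 0, 5.1], "yaw": 0}, {"gripper": 6.5, "linear": [0, 0, 5.3], "yaw": 0}, {"gripper": 5.5, "linear": [0, 0, 5.3], "yaw": 0}, {"gripper": 4.8, "linear": [0, 0, 5.3], "yaw": 0}, {"gripper": 4.4, "linear": [0, 0, 5.3], "yaw": 0}], "grip_force": 20}}

```text
t: 11.65
position: [0.4743, -0.0959, 0.0187]
tool_rot: [2.201, 2.241, 0.001]
contact_force: [-0.2, -1.8, 1.0]
finger_gap: 0.044
```

{"name": "send_rows", "arguments": {"rows": [{"gripper": 4.2, "linear": [0, 0, 0], "yaw": 0}, {"gripper": 4.0, "linear": [0, 0, 0], "yaw": 0}, {"gripper": 3.8, "linear": [0, 0, 0], "yaw": 0}, {"gripper": 3.8, "linear": [0, 0, 0], "yaw": 0}], "grip_force": 25}}

```text
t: 12.05
position: [0.4743, -0.096, 0.0188]
tool_rot: [2.201, 2.24, 0.001]
contact_force: [-0.7, -0.3, 6.3]
finger_gap: 0.0426
```

{"name": "send_rows", "arguments": {"rows": [{"gripper": 3.5, "linear": [0, 0, 0], "yaw": 0}, {"gripper": 3.5, "linear": [0, 0, 0], "yaw": 0}, {"gripper": 3.5, "linear": [0, 0, -0.3], "yaw": 0}, {"gripper": 3.5, "linear": [0, 0, -1], "yaw": 0}], "grip_force": 70}}

```text
t: 12.45
position: [0.4732, -0.0956, 0.0279]
tool_rot: [-2.2, -2.241, 0.001]
contact_force: [0.5, 0.8, -2.9]
finger_gap: 0.0414
```

```bash
python3 go.py .474 -.096 .12 91; python3 look.py pics/h8.png .474 -.096 .03 25
```

```text
t 12.45 pos [ 0.4732 -0.0956  0.0279] tilt 0.09 F [ 0.5  0.8 -2.9] gap 0.0414
tool-x angle 91.06 j [ 0.11  0.65 -0.01  2.27  0.03  0.22  1.67]
shift cm [-0.04  0.06 -9.21]
yaw 0.001
scene origin [197 215] scale 7.8
top origin [280 164] scale 7.8
```

View pics/h8.png

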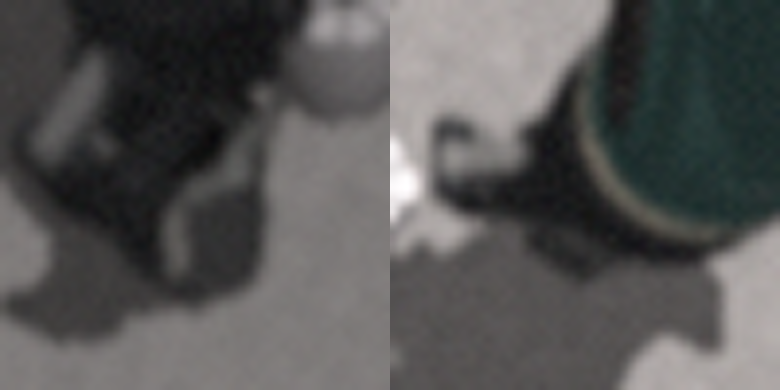

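{"name": "send_rows", "arguments": {"rows": [{"gripper": 3.5, "linear": [0, 0, -1], "yaw": 0}, {"gripper": 3.5, "linear": [0, 0, -3.5], "yaw": 0}, {"gripper": 3.5, "linear": [-0.5, 0.3, -6], "yaw": 0}, {"gripper": 3.5, "linear": [-3, 1.8, -7], "yaw": 0}, {"gripper": 3.5, "linear": [-6.5, 4, -7], "yaw": -0.01}, {"gripper": 3.5, "linear": [-10, 6.2, -7], "yaw": -0.02}, {"gripper": 3.5, "linear": [-13, 8.1, -7], "yaw": -0.03}, {"gripper": 3.5, "linear": [-14.8, 9.3, -7], "yaw": -0.03}]}}

```text
t: 13.35
position: [0.5706, -0.2458, 0.0988]
tool_rot: [2.169, 2.269, -0.0]
contact_force: [0.4, -0.2, -3.3]
finger_gap: 0.0414
```

{"name": "send_rows", "arguments": {"rows": [{"gripper": 3.5, "linear": [-0.4, 0.2, 0], "yaw": 0}, {"gripper": 3.5, "linear": [-0.4, 0.2, 0], "yaw": 0}, {"gripper": 3.5, "linear": [-0.4, 0.2, 0], "yaw": 0}, {"gripper": 3.5, "linear": [-0.4, 0.2, 0], "yaw": 0}]}}

```text
t: 13.75
position: [0.5707, -0.2439, 0.098]
tool_rot: [-2.163, -2.275, 0.0]
contact_force: [-0.3, 1.1, -3.2]
finger_gap: 0.0411
```

```bash
python3 go.py .566 -.246 .0247 92.8; python3 look.py pics/h9.png .54 -.26 .03 35
```

```text
t 13.75 pos [ 0.5707 -0.2439  0.098 ] tilt 0.13 F [-0.3  1.1 -3.2] gap 0.0411
tool-x angle 92.88 j [ 0.37  0.63 -0.05  1.94  0.05  0.58  1.9 ]
shift cm [-0.2  -0.47  7.33]
yaw 0.001
scene origin [167 269] scale 5.571428571428571
top origin [330 132] scale 5.571428571428571
```

View pics/h9.png

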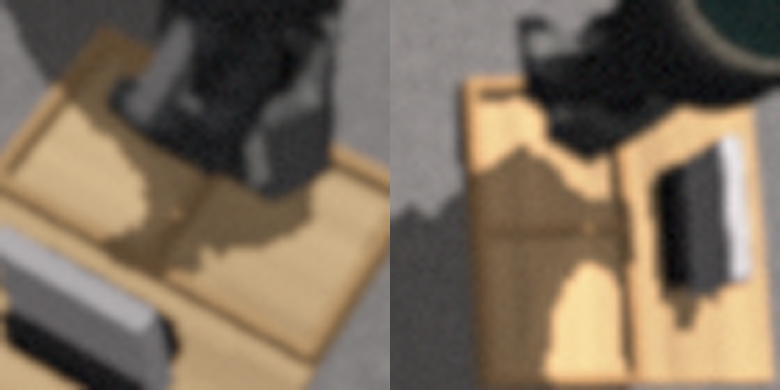

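Nut held upright above the far pocket. I'm correcting and lowering, with the finger tips staying above the wall tops.

{"name": "send_rows", "arguments": {"rows": [{"gripper": 3.5, "linear": [-0.2, -0.4, 0.7], "yaw": 0}, {"gripper": 3.5, "linear": [-0.2, -0.4, 2], "yaw": 0}, {"gripper": 3.5, "linear": [-0.2, -0.4, 3.5], "yaw": 0}, {"gripper": 3.5, "linear": [-0.2, -0.4, 5], "yaw": 0}, {"gripper": 3.5, "linear": [-0.2, -0.4, 6], "yaw": 0}, {"gripper": 3.5, "linear": [-0.2, -0.4, 6.4], "yaw": 0}, {"gripper": 3.5, "linear": [-0.2, -0.4, 6.5], "yaw": 0}, {"gripper": 3.5, "linear": [-0.2, -0.4, 6.5], "yaw": 0}]}}

```text
t: 14.65
position: [0.5681, -0.2482, 0.0331]
tool_rot: [2.167, 2.274, 0.0]
contact_force: [-0.2, 0.1, -2.4]
finger_gap: 0.0412
```

```bash
python3 go.py .566 -.246 .0247 92.8; python3 look.py pics/h10.png .54 -.26 .03 35
```

```text
t 14.65 pos [ 0.5681 -0.2482  0.0331] tilt 0.02 F [-0.2  0.1 -2.4] gap 0.0412
tool-x angle 92.77 j [ 0.37  0.73 -0.04  1.96  0.06  0.45  1.9 ]
shift cm [ 0.23 -0.2   0.84]
yaw -0.001
scene origin [167 269] scale 5.571428571428571
top origin [330 132] scale 5.571428571428571
```

View pics/h10.png

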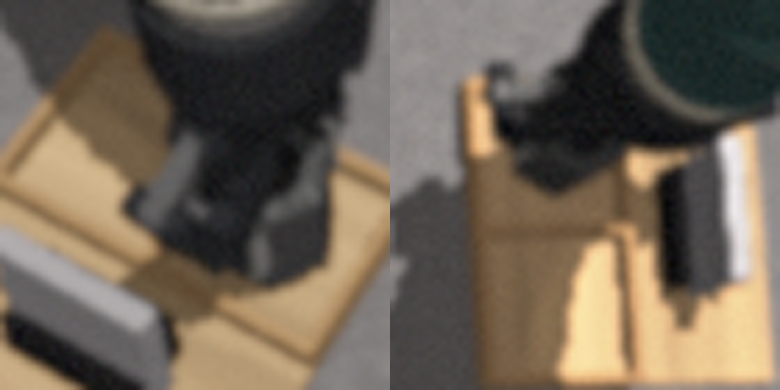

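{"name": "send_rows", "arguments": {"rows": [{"gripper": 3.5, "linear": [0.2, -0.2, 0.3], "yaw": 0}, {"gripper": 3.5, "linear": [0.2, -0.2, 0.55], "yaw": 0}, {"gripper": 3.5, "linear": [0.2, -0.2, 0.75], "yaw": 0}, {"gripper": 3.5, "linear": [0.2, -0.2, 0.82], "yaw": 0}, {"gripper": 3.5, "linear": [0.2, -0.2, 0.85], "yaw": 0}, {"gripper": 3.5, "linear": [0.2, -0.2, 0.85], "yaw": 0}]}}

```text
t: 15.35
position: [0.5656, -0.2461, 0.0252]
tool_rot: [-2.167, -2.274, 0.0]
contact_force: [-1.5, 1.8, 5.0]
finger_gap: 0.0411
```

{"name": "send_rows", "arguments": {"rows": [{"gripper": 4.4, "linear": [0, 0, 0], "yaw": 0}, {"gripper": 5.0, "linear": [0, 0, 0], "yaw": 0}, {"gripper": 5.8, "linear": [0, 0, 0], "yaw": 0}, {"gripper": 6.0, "linear": [0, 0, -0.8], "yaw": 0}, {"gripper": 6.0, "linear": [0, 0, -3], "yaw": 0}, {"gripper": 6.5, "linear": [0, 0, -6.5], "yaw": 0}, {"gripper": 6.5, "linear": [0, 0, -10], "yaw": 0}, {"gripper": 6.5, "linear": [1.5, -0.3, -12], "yaw": 0}]}}

```text
t: 16.15
position: [0.5639, -0.2346, 0.1481]
tool_rot: [2.167, 2.266, 0.002]
contact_force: [0.6, -0.4, 0.4]
finger_gap: 0.065
```

```bash
python3 go.py .458 .1005 .13 92; python3 look.py pics/h11.png .54 -.26 .03 35
```

```text
t 16.15 pos [ 0.5639 -0.2346  0.1481] tilt 0.38 F [ 0.6 -0.4  0.4] gap 0.065
tool-x angle 92.56 j [ 0.36  0.55 -0.05  1.94  0.05  0.65  1.89]
shift cm [33.96 -9.09  1.63]
yaw 0.01
scene origin [167 269] scale 5.571428571428571
top origin [330 132] scale 5.571428571428571
```

View pics/h11.png

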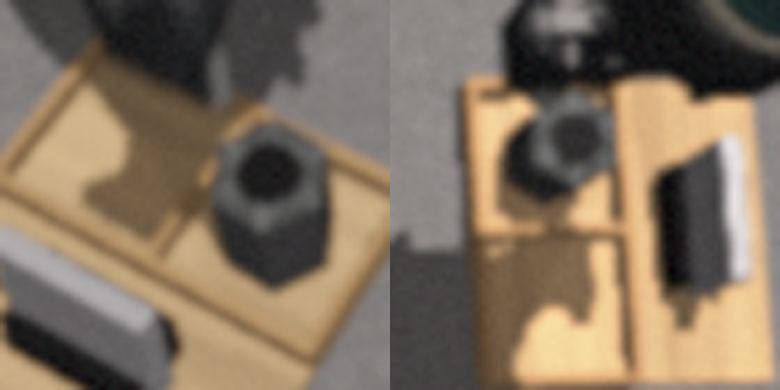

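The nut stands upright in the far pocket (scene crop, bore (265,172)). Next is the ring.

{"name": "send_rows", "arguments": {"rows": [{"gripper": 6.5, "linear": [2, -0.5, 0], "yaw": 0}, {"gripper": 6.5, "linear": [6, -1.6, 0], "yaw": 0.01}, {"gripper": 6.5, "linear": [10.6, -2.8, 0], "yaw": 0.01}, {"gripper": 6.5, "linear": [15.3, -4.1, 0], "yaw": 0.01}, {"gripper": 6.5, "linear": [20, -5.4, 0.5], "yaw": 0.01}, {"gripper": 6.5, "linear": [24.7, -6.6, 1], "yaw": 0.01}, {"gripper": 6.5, "linear": [29, -7.8, 2], "yaw": 0.01}, {"gripper": 6.5, "linear": [32, -8.6, 3], "yaw": 0.01}]}}

```text
t: 17.05
position: [0.4574, 0.0875, 0.1134]
tool_rot: [-2.172, -2.266, 0.003]
contact_force: [1.5, 0.7, -0.4]
finger_gap: 0.0652
```

{"name": "send_rows", "arguments": {"rows": [{"gripper": 6.5, "linear": [1, -0.3, 1], "yaw": 0}, {"gripper": 6.5, "linear": [1.4, -0.4, 2.5], "yaw": 0}, {"gripper": 6.5, "linear": [1.4, -0.4, 4], "yaw": 0}, {"gripper": 6.5, "linear": [1.4, -0.4, 4], "yaw": 0}, {"gripper": 6.5, "linear": [1.4, -0.4, 4], "yaw": 0}]}}

```text
t: 17.55
position: [0.4555, 0.097, 0.074]
tool_rot: [-2.18, -2.262, 0.003]
contact_force: [-0.1, 0.9, 0.5]
finger_gap: 0.0655
```

```bash
python3 go.py .458 .1005 .018 92; python3 look.py pics/h12.png .458 .1005 .03 25
```

```text
t 17.55 pos [0.4555 0.097  0.074 ] tilt 0.12 F [-0.1  0.9  0.5] gap 0.0655
tool-x angle 92.12 j [-0.29  0.55 -0.02  2.29  0.03  0.31  1.27]
shift cm [0.35 0.27 5.6 ]
yaw 0.002
scene origin [233 164] scale 7.8
top origin [207 168] scale 7.8
```

View pics/h12.png

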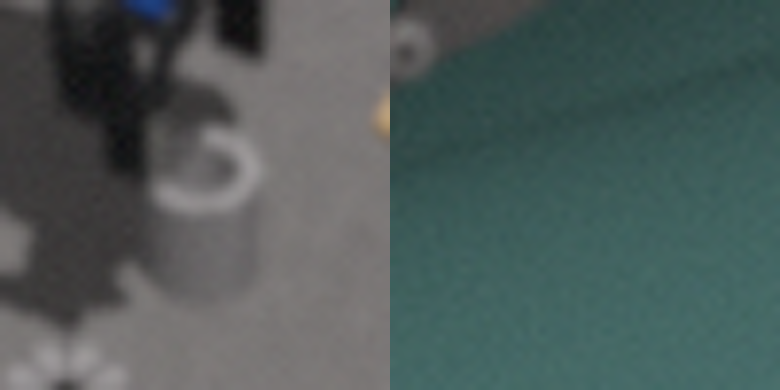

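The fingers are above the ring (rim at scene crop (205,170)), with the near finger at (125,160). I'm correcting and descending.

{"name": "send_rows", "arguments": {"rows": [{"gripper": 6.5, "linear": [0.35, 0.25, 0.2], "yaw": 0}, {"gripper": 6.5, "linear": [0.35, 0.25, 0.5], "yaw": 0}, {"gripper": 6.5, "linear": [0.35, 0.25, 2], "yaw": 0}, {"gripper": 6.5, "linear": [0.35, 0.25, 3.8], "yaw": 0}, {"gripper": 6.5, "linear": [0.35, 0.25, 5.2], "yaw": 0}, {"gripper": 6.5, "linear": [0.35, 0.25, 5.6], "yaw": 0}, {"gripper": 6.5, "linear": [0.35, 0.25, 5.6], "yaw": 0}, {"gripper": 5.5, "linear": [0.35, 0.25, 5.6], "yaw": 0}], "grip_force": 20}}

```text
t: 18.45
position: [0.4589, 0.1016, 0.019]
tool_rot: [2.178, 2.263, 0.001]
contact_force: [-0.5, 0.3, 0.9]
finger_gap: 0.0553
```

```bash
python3 go.py .458 .1005 .018 92
```

```text
t 18.45 pos [0.4589 0.1016 0.019 ] tilt 0.04 F [-0.5  0.3  0.9] gap 0.0553
tool-x angle 92.19 j [-0.31  0.67 -0.01  2.3   0.03  0.18  1.26]
shift cm [-0.11 -0.09  0.1 ]
yaw 0.003
```

{"name": "send_rows", "arguments": {"rows": [{"gripper": 4.9, "linear": [-0.1, -0.1, 0.1], "yaw": 0}, {"gripper": 4.5, "linear": [-0.1, -0.1, 0.1], "yaw": 0}, {"gripper": 4.2, "linear": [-0.1, -0.1, 0.1], "yaw": 0}, {"gripper": 4.0, "linear": [-0.1, -0.1, 0.1], "yaw": 0}, {"gripper": 3.8, "linear": [-0.1, -0.1, 0.1], "yaw": 0}], "grip_force": 25}}

```text
t: 18.95
position: [0.4579, 0.1007, 0.0183]
tool_rot: [2.178, 2.263, 0.002]
contact_force: [-1.1, 0.5, 6.2]
finger_gap: 0.042
```

{"name": "send_rows", "arguments": {"rows": [{"gripper": 3.5, "linear": [0, 0, 0], "yaw": 0}, {"gripper": 3.5, "linear": [0, 0, 0], "yaw": 0}, {"gripper": 3.5, "linear": [0, 0, -0.3], "yaw": 0}, {"gripper": 3.5, "linear": [0, 0, -1], "yaw": 0}, {"gripper": 3.5, "linear": [0, 0, -3], "yaw": 0}, {"gripper": 3.5, "linear": [0, 0, -6], "yaw": 0}, {"gripper": 3.5, "linear": [0, 0, -9], "yaw": 0}, {"gripper": 3.5, "linear": [0, 0, -10.5], "yaw": 0}], "grip_force": 60}}

```text
t: 19.75
position: [0.4581, 0.1004, 0.1249]
tool_rot: [2.178, 2.262, 0.003]
contact_force: [1.4, 0.4, -2.1]
finger_gap: 0.0413
```

```bash
python3 go.py .491 -.250 .12 92.8; python3 look.py pics/h13.png .458 .1005 .08 30
```

```text
t 19.75 pos [0.4581 0.1004 0.1249] tilt 0.15 F [ 1.4  0.4 -2.1] gap 0.0413
tool-x angle 92.17 j [-0.29  0.45 -0.02  2.26  0.02  0.43  1.27]
shift cm [-35.14   1.96   0.47]
yaw -0.011
scene origin [228 146] scale 6.5
top origin [201 161] scale 6.5
```

View pics/h13.png

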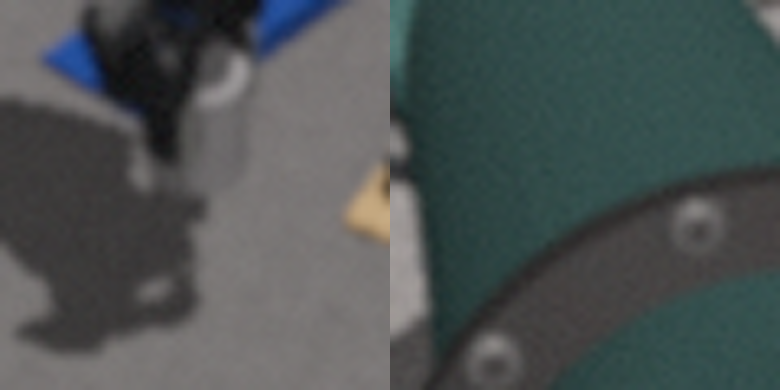

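The ring is held and lifted, at scene crop (220,100). I'm carrying it to the near pocket.

{"name": "send_rows", "arguments": {"rows": [{"gripper": 3.5, "linear": [-1.5, 0.1, 0], "yaw": 0}, {"gripper": 3.5, "linear": [-5, 0.3, 0], "yaw": 0}, {"gripper": 3.5, "linear": [-9.5, 0.5, 0], "yaw": 0}, {"gripper": 3.5, "linear": [-14, 0.8, 0], "yaw": -0.01}, {"gripper": 3.5, "linear": [-18.8, 1, 0], "yaw": -0.01}, {"gripper": 3.5, "linear": [-23.5, 1.3, 0], "yaw": -0.01}, {"gripper": 3.5, "linear": [-28, 1.6, 0], "yaw": -0.01}, {"gripper": 3.5, "linear": [-32, 1.8, 0], "yaw": -0.01}]}}

```text
t: 20.65
position: [0.4867, -0.2211, 0.1213]
tool_rot: [-2.168, -2.271, 0.002]
contact_force: [1.3, 0.2, -3.2]
finger_gap: 0.0409
```

{"name": "send_rows", "arguments": {"rows": [{"gripper": 3.5, "linear": [-2, 0.1, 1], "yaw": 0}, {"gripper": 3.5, "linear": [-2.8, 0.1, 2.5], "yaw": 0}, {"gripper": 3.5, "linear": [-2.8, 0.1, 4], "yaw": 0}, {"gripper": 3.5, "linear": [-2.8, 0.1, 5], "yaw": 0}, {"gripper": 3.5, "linear": [-2.8, 0.1, 5], "yaw": 0}, {"gripper": 3.5, "linear": [-2.8, 0.1, 5], "yaw": 0}]}}

```text
t: 21.25
position: [0.4899, -0.2451, 0.072]
tool_rot: [-2.164, -2.275, 0.0]
contact_force: [-0.6, -0.3, -2.5]
finger_gap: 0.041
```

```bash
python3 go.py .491 -.250 .0245 92.8; python3 look.py pics/h14.png .52 -.26 .03 35
```

```text
t 21.25 pos [ 0.4899 -0.2451  0.072 ] tilt 0.1 F [-0.6 -0.3 -2.5] gap 0.041
tool-x angle 92.87 j [ 0.43  0.61 -0.07  2.11  0.09  0.42  1.91]
shift cm [-0.51  0.09  4.75]
yaw 0.001
scene origin [160 265] scale 5.571428571428571
top origin [330 139] scale 5.571428571428571
```

View pics/h14.png

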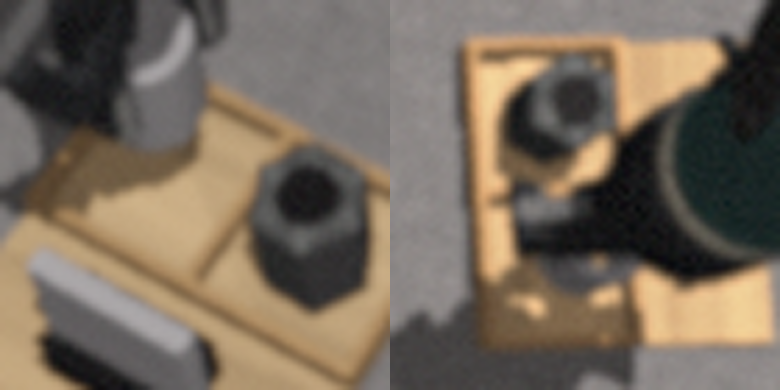

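{"name": "send_rows", "arguments": {"rows": [{"gripper": 3.5, "linear": [-0.4, 0.1, 0.7], "yaw": 0}, {"gripper": 3.5, "linear": [-0.4, 0.1, 2], "yaw": 0}, {"gripper": 3.5, "linear": [-0.4, 0.1, 3.2], "yaw": 0}, {"gripper": 3.5, "linear": [-0.4, 0.1, 3.9], "yaw": 0}, {"gripper": 3.5, "linear": [-0.4, 0.1, 4], "yaw": 0}, {"gripper": 3.5, "linear": [-0.4, 0.1, 4], "yaw": 0}, {"gripper": 3.5, "linear": [-0.4, 0.1, 4], "yaw": 0}]}}

```text
t: 22.05
position: [0.4915, -0.2505, 0.0327]
tool_rot: [2.167, 2.274, 0.0]
contact_force: [0.2, -0.0, -2.6]
finger_gap: 0.0412
```

```bash
python3 go.py .491 -.250 .0245 92.8
```

```text
t 22.05 pos [ 0.4915 -0.2505  0.0327] tilt 0.02 F [ 0.2 -0.  -2.6] gap 0.0412
tool-x angle 92.76 j [ 0.43  0.68 -0.06  2.11  0.1   0.35  1.91]
shift cm [ 0.06 -0.05  0.82]
yaw -0.001
```

{"name": "send_rows", "arguments": {"rows": [{"gripper": 3.5, "linear": [0, 0, 0.3], "yaw": 0}, {"gripper": 3.5, "linear": [0, 0, 0.55], "yaw": 0}, {"gripper": 3.5, "linear": [0, 0, 0.7], "yaw": 0}, {"gripper": 3.5, "linear": [0, 0, 0.8], "yaw": 0}, {"gripper": 3.5, "linear": [0, 0, 0.85], "yaw": 0}, {"gripper": 3.5, "linear": [0, 0, 0.85], "yaw": 0}]}}

```text
t: 22.65
position: [0.4913, -0.2505, 0.0246]
tool_rot: [2.167, 2.274, -0.0]
contact_force: [-1.6, 1.2, 3.5]
finger_gap: 0.0409
```

{"name": "send_rows", "arguments": {"rows": [{"gripper": 4.4, "linear": [0, 0, 0], "yaw": 0}, {"gripper": 5.0, "linear": [0, 0, 0], "yaw": 0}, {"gripper": 5.8, "linear": [0, 0, 0], "yaw": 0}, {"gripper": 6.0, "linear": [0, 0, -0.8], "yaw": 0}, {"gripper": 6.0, "linear": [0, 0, -3], "yaw": 0}, {"gripper": 5, "linear": [0, 0, -7], "yaw": 0}, {"gripper": 4, "linear": [0, 0, -11], "yaw": 0}, {"gripper": 3, "linear": [1, 0.5, -13], "yaw": 0}]}}

```text
t: 23.45
position: [0.4966, -0.2425, 0.1578]
tool_rot: [2.167, 2.267, 0.001]
contact_force: [0.0, -0.1, -0.6]
finger_gap: 0.0304
```

```bash
python3 go.py .626 -.0265 .14 92.1; python3 look.py pics/h15.png .52 -.26 .03 35
python3 - <<'E'
from h import *
s=pickle.load(open("scene0.pkl","rb"))
# crop cscene: origin (140,140) scale 2.6
k=lambda U,V:((U+.5)/2.6-.5+140,(V+.5)/2.6-.5+140)
e=plane(s,[k(333,235),k(456,287)],.066);print(e,e.mean(0),np.linalg.norm(e[1]-e[0]))
E
```

```text
t 23.45 pos [ 0.4966 -0.2425  0.1578] tilt 0.3 F [ 0.  -0.1 -0.6] gap 0.0304
tool-x angle 92.58 j [ 0.44  0.48 -0.09  2.06  0.07  0.6   1.91]
shift cm [21.   13.89  1.77]
yaw 0.008
scene origin [160 265] scale 5.571428571428571
top origin [330 139] scale 5.571428571428571
[[ 0.56860873 -0.03416642  0.066     ]
 [ 0.69179683 -0.02797545  0.066     ]] [ 0.63020278 -0.03107094  0.066     ] 0.12334357075827768
```

View pics/h15.png

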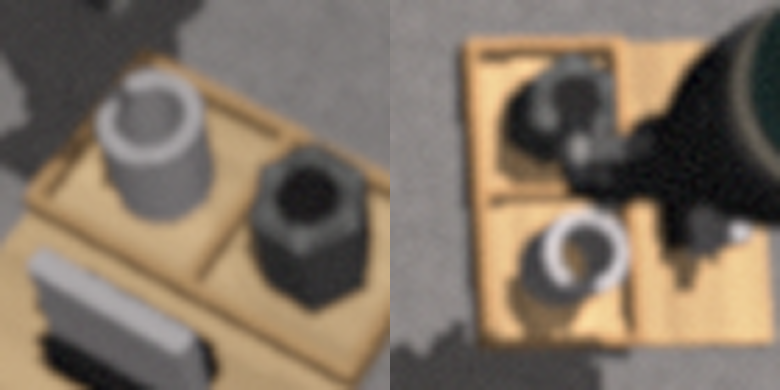

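The ring stands upright in the near pocket (scene crop, rim (150,118)). Now the long plate.

{"name": "send_rows", "arguments": {"rows": [{"gripper": 3.0, "linear": [2, 1.4, 0], "yaw": 0}, {"gripper": 3.0, "linear": [5.5, 3.7, 0], "yaw": 0}, {"gripper": 3.0, "linear": [9.4, 6.3, 0], "yaw": 0}, {"gripper": 3.0, "linear": [13.3, 9, 0], "yaw": 0.01}, {"gripper": 3.0, "linear": [17, 11.4, 0.5], "yaw": 0.01}, {"gripper": 3.0, "linear": [19.5, 13.1, 1], "yaw": 0.01}, {"gripper": 3.0, "linear": [20.6, 13.9, 2], "yaw": 0.01}, {"gripper": 3.0, "linear": [20.8, 14, 3.5], "yaw": 0.01}]}}

```text
t: 24.35
position: [0.6265, -0.0242, 0.1182]
tool_rot: [2.175, 2.266, 0.002]
contact_force: [-0.3, 0.6, 0.3]
finger_gap: 0.0302
```

{"name": "send_rows", "arguments": {"rows": [{"gripper": 3.0, "linear": [0, 0, 1], "yaw": 0}, {"gripper": 3.0, "linear": [0, 0, 2], "yaw": 0}, {"gripper": 3.0, "linear": [0, 0, 2.5], "yaw": 0}, {"gripper": 3.0, "linear": [0, 0, 2.5], "yaw": 0}, {"gripper": 3.0, "linear": [0, 0, 2.5], "yaw": 0}]}}

```text
t: 24.85
position: [0.6256, -0.0266, 0.0943]
tool_rot: [2.18, 2.262, -0.0]
contact_force: [0.7, 0.0, -0.3]
finger_gap: 0.0303
```

```bash
python3 go.py .628 -.0268 .037 92.1; python3 look.py pics/h16.png .626 -.0268 .066 35
```

```text
t 24.85 pos [ 0.6256 -0.0266  0.0943] tilt 0.02 F [ 0.7  0.  -0.3] gap 0.0303
tool-x angle 92.12 j [ 0.02  0.64 -0.06  1.93  0.07  0.57  1.51]
shift cm [-0.02  0.24  5.73]
yaw 0.0
scene origin [255 202] scale 5.571428571428571
top origin [247  95] scale 5.571428571428571
```

View pics/h16.png

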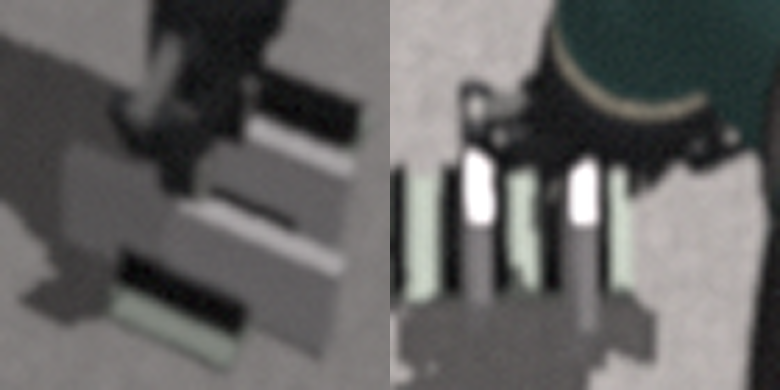

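Over the long plate: it is the front one in the scene crop, right end at (340,268). The middle plate is untouched behind it.

{"name": "send_rows", "arguments": {"rows": [{"gripper": 3.0, "linear": [0, 0.15, 1], "yaw": 0}, {"gripper": 3.0, "linear": [0, 0.15, 2.5], "yaw": 0}, {"gripper": 3.0, "linear": [0, 0.15, 4.2], "yaw": 0}, {"gripper": 3.0, "linear": [0, 0.15, 5.4], "yaw": 0}, {"gripper": 3.0, "linear": [0, 0.15, 5.7], "yaw": 0}, {"gripper": 3.0, "linear": [0, 0.15, 5.7], "yaw": 0}, {"gripper": 2.5, "linear": [0, 0.15, 5.7], "yaw": 0}, {"gripper": 2.0, "linear": [0, 0.15, 5.7], "yaw": 0}], "grip_force": 20}}

```text
t: 25.75
position: [0.6278, -0.0257, 0.0378]
tool_rot: [2.178, 2.263, 0.002]
contact_force: [-0.6, -0.2, -0.4]
finger_gap: 0.0197
```

{"name": "send_rows", "arguments": {"rows": [{"gripper": 1.5, "linear": [0, 0, 0], "yaw": 0}, {"gripper": 1.2, "linear": [0, 0, 0], "yaw": 0}, {"gripper": 0.9, "linear": [0, 0, 0], "yaw": 0}, {"gripper": 0.6, "linear": [0, 0, 0], "yaw": 0}], "grip_force": 30}}

```text
t: 26.15
position: [0.6275, -0.0256, 0.0377]
tool_rot: [2.178, 2.263, 0.001]
contact_force: [-1.0, 0.4, 3.6]
finger_gap: 0.0095
```

{"name": "send_rows", "arguments": {"rows": [{"gripper": 0.3, "linear": [0, 0, 0], "yaw": 0}, {"gripper": 0.3, "linear": [0, 0, 0], "yaw": 0}, {"gripper": 0.3, "linear": [0, 0, 0], "yaw": 0}], "grip_force": 100}}

```text
t: 26.45
position: [0.6277, -0.0256, 0.0378]
tool_rot: [2.178, 2.263, 0.001]
contact_force: [-0.7, 0.9, 5.5]
finger_gap: 0.0083
```

{"name": "send_rows", "arguments": {"rows": [{"gripper": 0.3, "linear": [0, 0, -0.5], "yaw": 0}, {"gripper": 0.3, "linear": [0, 0, -1.5], "yaw": 0}, {"gripper": 0.3, "linear": [0, 0, -3.5], "yaw": 0}, {"gripper": 0.3, "linear": [0, 0, -6], "yaw": 0}, {"gripper": 0.3, "linear": [0, 0, -8.5], "yaw": 0}, {"gripper": 0.3, "linear": [0, 0, -11], "yaw": 0}, {"gripper": 0.3, "linear": [0, 0, -12.5], "yaw": 0}, {"gripper": 0.3, "linear": [0, 0, -13], "yaw": 0}]}}

```text
t: 27.25
position: [0.6278, -0.0258, 0.1687]
tool_rot: [2.177, 2.262, 0.003]
contact_force: [-0.7, -0.0, -5.1]
finger_gap: 0.0085
```

```bash
python3 go.py .515 .2312 .165 92.8; python3 look.py pics/h17.png .626 -.0268 .13 40
```

```text
t 27.25 pos [ 0.6278 -0.0258  0.1687] tilt 0.14 F [-0.7 -0.  -5.1] gap 0.0085
tool-x angle 92.19 j [ 0.02  0.54 -0.07  1.88  0.06  0.71  1.52]
shift cm [ 26.11 -10.29   0.34]
yaw -0.011
scene origin [251 180] scale 4.875
top origin [244  82] scale 4.875
```

View pics/h17.png

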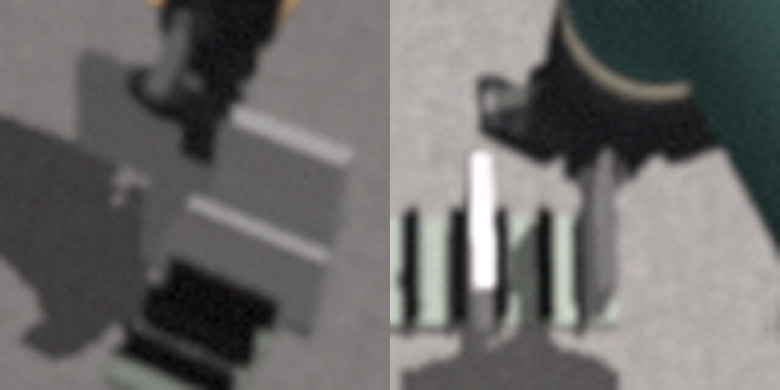

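The long plate is lifted level and the middle plate stays in the rack (scene crop, (190,200) to (325,255)). I'm carrying the long one to tray_one.

{"name": "send_rows", "arguments": {"rows": [{"gripper": 0.3, "linear": [1.2, -0.5, 0], "yaw": 0}, {"gripper": 0.3, "linear": [4, -1.6, 0], "yaw": 0}, {"gripper": 0.3, "linear": [7.5, -3, 0], "yaw": 0}, {"gripper": 0.3, "linear": [11.5, -4.5, 0], "yaw": 0}, {"gripper": 0.3, "linear": [15.5, -6.1, 0], "yaw": -0.01}, {"gripper": 0.3, "linear": [19.5, -7.7, 0], "yaw": -0.01}, {"gripper": 0.3, "linear": [23, -9, 0], "yaw": -0.01}, {"gripper": 0.3, "linear": [25, -9.9, 0], "yaw": -0.01}]}}

```text
t: 28.15
position: [0.5149, 0.2254, 0.1658]
tool_rot: [-2.158, -2.278, 0.002]
contact_force: [1.0, 0.3, -5.1]
finger_gap: 0.0081
```

{"name": "send_rows", "arguments": {"rows": [{"gripper": 0.3, "linear": [0.9, -0.4, 1], "yaw": 0}, {"gripper": 0.3, "linear": [0.9, -0.4, 3], "yaw": 0}, {"gripper": 0.3, "linear": [0.9, -0.4, 5], "yaw": 0}, {"gripper": 0.3, "linear": [0.9, -0.4, 7], "yaw": 0}, {"gripper": 0.3, "linear": [0.9, -0.4, 8], "yaw": 0}, {"gripper": 0.3, "linear": [0.9, -0.4, 8], "yaw": 0}, {"gripper": 0.3, "linear": [0.9, -0.4, 8], "yaw": 0}]}}

```text
t: 28.85
position: [0.5144, 0.2287, 0.0869]
tool_rot: [2.168, 2.274, -0.001]
contact_force: [0.4, -0.4, -4.9]
finger_gap: 0.0084
```

```bash
python3 go.py .515 .2312 .073 92.8; python3 look.py pics/h18.png .515 .2312 .06 35
```

```text
t 28.85 pos [0.5144 0.2287 0.0869] tilt 0.03 F [ 0.4 -0.4 -4.9] gap 0.0084
tool-x angle 92.72 j [-0.45  0.6  -0.06  2.07  0.08  0.47  1.04]
shift cm [0.25 0.07 1.39]
yaw -0.001
scene origin [264 127] scale 5.571428571428571
top origin [147 134] scale 5.571428571428571
```

View pics/h18.png

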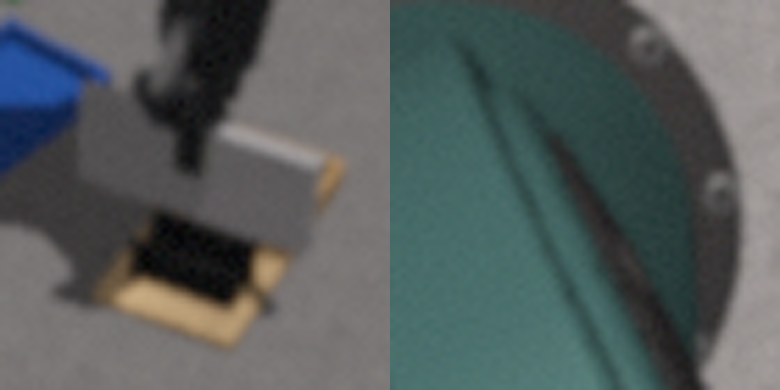

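{"name": "send_rows", "arguments": {"rows": [{"gripper": 0.3, "linear": [0.25, 0.07, 0.5], "yaw": 0}, {"gripper": 0.3, "linear": [0.25, 0.07, 1], "yaw": 0}, {"gripper": 0.3, "linear": [0.25, 0.07, 1.4], "yaw": 0}, {"gripper": 0.3, "linear": [0.25, 0.07, 1.4], "yaw": 0}, {"gripper": 0.3, "linear": [0.25, 0.07, 1.4], "yaw": 0}]}}

```text
t: 29.45
position: [0.5147, 0.2316, 0.0729]
tool_rot: [-2.167, -2.274, 0.001]
contact_force: [-0.4, 0.3, -5.5]
finger_gap: 0.0084
```

```bash
python3 go.py .515 .2312 .055 92.8; python3 look.py pics/h19.png .515 .2312 .05 24
```

```text
t 29.45 pos [0.5147 0.2316 0.0729] tilt 0.03 F [-0.4  0.3 -5.5] gap 0.0084
tool-x angle 92.77 j [-0.46  0.62 -0.06  2.07  0.08  0.45  1.04]
shift cm [-0.04  0.03  1.79]
yaw -0.001
scene origin [274 140] scale 8.125
top origin [159 146] scale 8.125
```

View pics/h19.png

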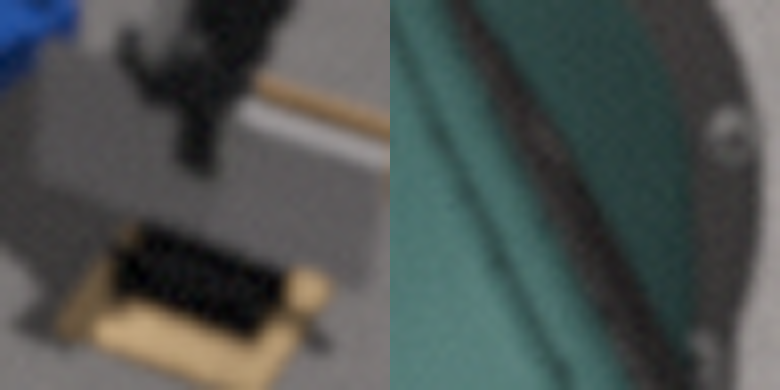

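{"name": "send_rows", "arguments": {"rows": [{"gripper": 0.3, "linear": [0, 0, 0.5], "yaw": 0}, {"gripper": 0.3, "linear": [0, 0, 0.9], "yaw": 0}, {"gripper": 0.3, "linear": [0, 0, 1.2], "yaw": 0}, {"gripper": 0.3, "linear": [0, 0, 1.4], "yaw": 0}, {"gripper": 0.3, "linear": [0, 0, 1.4], "yaw": 0}]}}

```text
t: 30.05
position: [0.5146, 0.2315, 0.0586]
tool_rot: [-2.167, -2.274, 0.001]
contact_force: [0.2, 0.4, -5.0]
finger_gap: 0.0086
```

```bash
python3 look.py pics/h20.png .515 .2312 .05 24
```

```text
scene origin [274 140] scale 8.125
top origin [159 146] scale 8.125
```

View pics/h20.png

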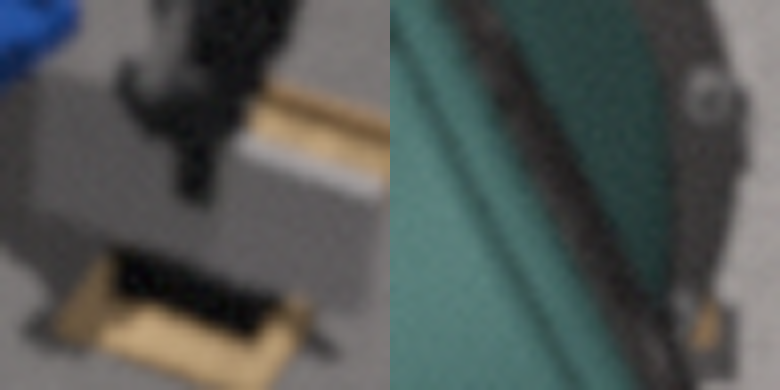

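The plate is in the mouth between the rails with no contact. I'm continuing down.

{"name": "send_rows", "arguments": {"rows": [{"gripper": 0.3, "linear": [0, 0, 0.3], "yaw": 0}, {"gripper": 0.3, "linear": [0, 0, 0.6], "yaw": 0}, {"gripper": 0.3, "linear": [0, 0, 0.8], "yaw": 0}]}}

```text
t: 30.45
position: [0.5147, 0.2317, 0.0508]
tool_rot: [-2.167, -2.274, 0.0]
contact_force: [-0.4, 0.0, -5.1]
finger_gap: 0.008
```

{"name": "send_rows", "arguments": {"rows": [{"gripper": 0.3, "linear": [0, 0, 0.3], "yaw": 0}, {"gripper": 0.3, "linear": [0, 0, 0.5], "yaw": 0}, {"gripper": 0.3, "linear": [0, 0, 0.5], "yaw": 0}]}}

```text
t: 30.75
position: [0.5147, 0.2317, 0.0457]
tool_rot: [-2.167, -2.274, 0.001]
contact_force: [0.2, -0.9, -5.7]
finger_gap: 0.0085
```

{"name": "send_rows", "arguments": {"rows": [{"gripper": 0.3, "linear": [0, 0.05, 0.3], "yaw": 0}, {"gripper": 0.3, "linear": [0, 0.05, 0.55], "yaw": 0}, {"gripper": 0.3, "linear": [0, 0.05, 0.7], "yaw": 0}, {"gripper": 0.3, "linear": [0, 0.05, 0.78], "yaw": 0}, {"gripper": 0.3, "linear": [0, 0.05, 0.78], "yaw": 0}]}}

```text
t: 31.25
position: [0.5153, 0.2317, 0.0382]
tool_rot: [-2.167, -2.274, 0.0]
contact_force: [-1.4, 1.2, -5.0]
finger_gap: 0.0081
```

{"name": "send_rows", "arguments": {"rows": [{"gripper": 0.3, "linear": [0, 0, 0.06], "yaw": 0}, {"gripper": 0.3, "linear": [0, 0, 0.12], "yaw": 0}, {"gripper": 0.3, "linear": [0, 0, 0.12], "yaw": 0}]}}

```text
t: 31.55
position: [0.5154, 0.2317, 0.0378]
tool_rot: [2.167, 2.274, 0.0]
contact_force: [-1.2, 0.1, 3.6]
finger_gap: 0.0087
```

```bash
python3 look.py pics/h21.png .515 .2312 .05 30
```

```text
scene origin [268 134] scale 6.5
top origin [153 140] scale 6.5
```

View pics/h21.png

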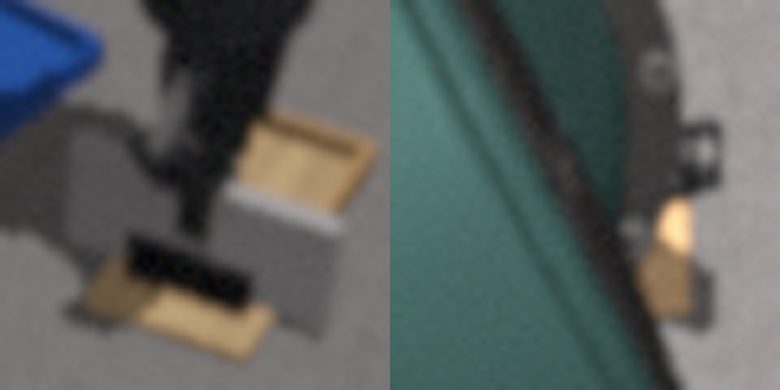

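{"name": "send_rows", "arguments": {"rows": [{"gripper": 1.2, "linear": [0, 0, 0], "yaw": 0}, {"gripper": 2.0, "linear": [0, 0, 0], "yaw": 0}, {"gripper": 2.8, "linear": [0, 0, -0.3], "yaw": 0}, {"gripper": 3.0, "linear": [0, 0, -1.5], "yaw": 0}, {"gripper": 3.0, "linear": [0, 0, -4], "yaw": 0}, {"gripper": 5.0, "linear": [0, 0, -7.5], "yaw": 0}, {"gripper": 6.0, "linear": [-1, 0, -10.5], "yaw": 0}, {"gripper": 6.5, "linear": [-4, -0.5, -11.5], "yaw": 0}]}}

```text
t: 32.45
position: [0.5153, 0.196, 0.1565]
tool_rot: [2.16, 2.278, 0.016]
contact_force: [1.2, -0.3, 0.2]
finger_gap: 0.0649
```

{"name": "send_rows", "arguments": {"rows": [{"gripper": 6.5, "linear": [-4, -0.7, 0], "yaw": 0}, {"gripper": 6.5, "linear": [-8, -1.3, 0], "yaw": 0}, {"gripper": 6.5, "linear": [-11, -1.7, 0], "yaw": 0}]}}

```text
t: 32.75
position: [0.5001, 0.0781, 0.1532]
tool_rot: [2.168, 2.272, 0.0]
contact_force: [1.3, -0.1, 0.1]
finger_gap: 0.0647
```

```bash
python3 go.py .4755 -.0117 .13 92;python3 look.py pics/h22.png .515 .2312 .05 30
```

```text
t 32.75 pos [0.5001 0.0781 0.1532] tilt 0.07 F [ 1.3 -0.1  0.1] gap 0.0647
tool-x angle 92.66 j [-0.18  0.44 -0.08  2.16  0.07  0.55  1.3 ]
shift cm [-8.85 -2.88  2.33]
yaw 0.012
scene origin [268 134] scale 6.5
top origin [153 140] scale 6.5
```

View pics/h22.png

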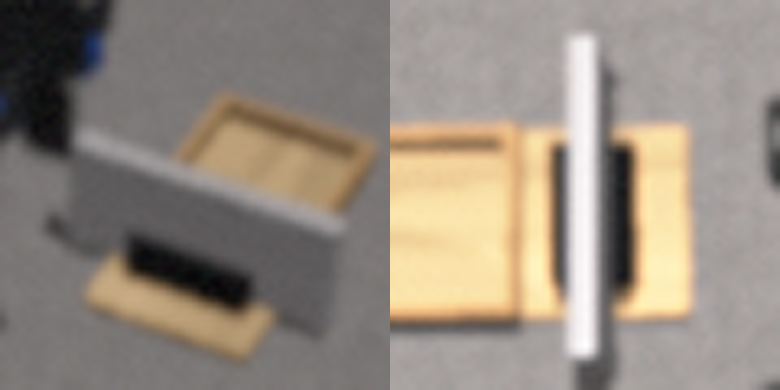

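```bash
python3 - <<'E'
from h import *
c=pickle.load(open("top1.pkl","rb"));s=pickle.load(open("scene1.pkl","rb"))
k=lambda U,V:((U-390+.5)/6.5-.5+153,(V+.5)/6.5-.5+140)
for n,p,z in(("plate",[(583,35),(583,357)],.066),("rails",[(592,143),(592,300)],.032),("slabR",[(690,124),(692,317)],.006)):
    w=plane(c,[k(*q) for q in p],z); print("top",n,w.round(4).tolist(),w.mean(0).round(4))
j=lambda U,V:((U+.5)/6.5-.5+268,(V+.5)/6.5-.5+134)
for n,p,z in(("plate",[(80,137),(342,227)],.066),("nearrail",[(130,235),(250,275)],.032),("slab",[(88,295),(245,357)],.006)):
    w=plane(s,[j(*q) for q in p],z); print("scene",n,w.round(4).tolist(),w.mean(0).round(4))
E
```

```text
top plate [[0.5791, 0.2339, 0.066], [0.4488, 0.2275, 0.066]] [0.5139 0.2307 0.066 ]
top rails [[0.5421, 0.2337, 0.032], [0.4766, 0.2306, 0.032]] [0.5093 0.2321 0.032 ]
top slabR [[0.5569, 0.1968, 0.006], [0.4742, 0.1925, 0.006]] [0.5156 0.1946 0.006 ]
scene plate [[0.4547, 0.2259, 0.066], [0.5809, 0.2319, 0.066]] [0.5178 0.2289 0.066 ]
scene nearrail [[0.4885, 0.2138, 0.032], [0.5466, 0.2182, 0.032]] [0.5176 0.216  0.032 ]
scene slab [[0.4789, 0.1941, 0.006], [0.5579, 0.1954, 0.006]] [0.5184 0.1948 0.006 ]
```

Both views agree that the long plate is centred within about 1 mm. Now the collet.

{"name": "send_rows", "arguments": {"rows": [{"gripper": 6.5, "linear": [-4, -1.3, 0], "yaw": 0.01}, {"gripper": 6.5, "linear": [-7, -2.3, 0.5], "yaw": 0.01}, {"gripper": 6.5, "linear": [-8.5, -2.8, 2], "yaw": 0.01}, {"gripper": 6.5, "linear": [-8.7, -2.9, 4], "yaw": 0.01}, {"gripper": 6.5, "linear": [-8.7, -2.9, 6], "yaw": 0.01}, {"gripper": 6.5, "linear": [-8.7, -2.9, 8], "yaw": 0.01}, {"gripper": 6.5, "linear": [-8.7, -2.9, 8], "yaw": 0.01}, {"gripper": 6.5, "linear": [-8.7, -2.9, 8], "yaw": 0.01}]}}

```text
t: 33.65
position: [0.4763, -0.0068, 0.0725]
tool_rot: [-2.177, -2.264, -0.001]
contact_force: [-0.5, 1.4, 0.1]
finger_gap: 0.0653
```

```bash
python3 go.py .4755 -.0117 .019 92;python3 look.py pics/h23.png .4755 -.0117 .04 25
```

```text
t 33.65 pos [ 0.4763 -0.0068  0.0725] tilt 0.02 F [-0.5  1.4  0.1] gap 0.0653
tool-x angle 92.24 j [-0.04  0.56 -0.06  2.27  0.1   0.32  1.43]
shift cm [-0.49 -0.1   5.35]
yaw 0.004
scene origin [216 190] scale 7.8
top origin [249 162] scale 7.8
```

View pics/h23.png

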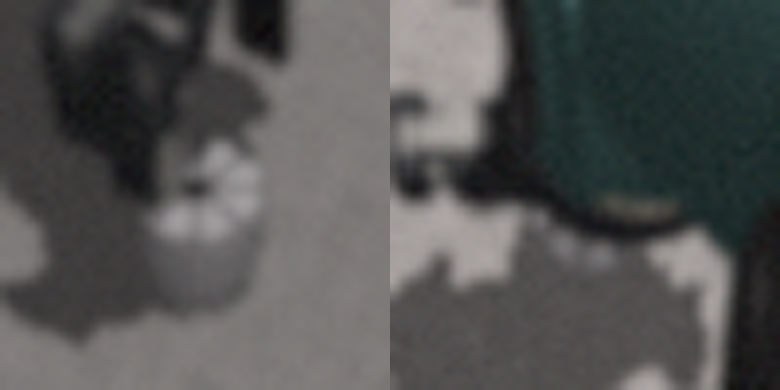

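The collet (eight slits, scene crop (205,190)) is between the fingers. I'm correcting 5 mm sideways and descending.

{"name": "send_rows", "arguments": {"rows": [{"gripper": 6.5, "linear": [-0.5, -0.1, 0], "yaw": 0}, {"gripper": 6.5, "linear": [-0.5, -0.1, 0.5], "yaw": 0}, {"gripper": 6.5, "linear": [-0.5, -0.1, 2], "yaw": 0}, {"gripper": 6.5, "linear": [-0.5, -0.1, 3.8], "yaw": 0}, {"gripper": 6.5, "linear": [-0.5, -0.1, 5], "yaw": 0}, {"gripper": 6.5, "linear": [-0.5, -0.1, 5.35], "yaw": 0}, {"gripper": 6.5, "linear": [-0.5, -0.1, 5.35], "yaw": 0}, {"gripper": 5.5, "linear": [-0.5, -0.1, 5.35], "yaw": 0}], "grip_force": 20}}

```text
t: 34.55
position: [0.4753, -0.0126, 0.0189]
tool_rot: [2.178, 2.263, 0.001]
contact_force: [-0.2, -0.4, 0.2]
finger_gap: 0.0552
```

```bash
python3 go.py .4755 -.0117 .019 92
```

```text
t 34.55 pos [ 0.4753 -0.0126  0.0189] tilt 0.03 F [-0.2 -0.4  0.2] gap 0.0552
tool-x angle 92.18 j [-0.04  0.67 -0.04  2.28  0.12  0.19  1.42]
shift cm [ 0.09  0.03 -0.01]
yaw 0.003
```

{"name": "send_rows", "arguments": {"rows": [{"gripper": 4.9, "linear": [0.1, 0, 0], "yaw": 0}, {"gripper": 4.5, "linear": [0.1, 0, 0], "yaw": 0}, {"gripper": 4.2, "linear": [0.1, 0, 0], "yaw": 0}, {"gripper": 4.0, "linear": [0.1, 0, 0], "yaw": 0}, {"gripper": 3.8, "linear": [0.1, 0, 0], "yaw": 0}], "grip_force": 25}}

```text
t: 35.05
position: [0.4753, -0.0112, 0.0192]
tool_rot: [2.178, 2.263, 0.001]
contact_force: [-0.7, 1.5, 5.6]
finger_gap: 0.0412
```

{"name": "send_rows", "arguments": {"rows": [{"gripper": 3.5, "linear": [0, 0, 0], "yaw": 0}, {"gripper": 3.5, "linear": [0, 0, 0], "yaw": 0}, {"gripper": 3.5, "linear": [0, 0, -0.3], "yaw": 0}, {"gripper": 3.5, "linear": [0, 0, -1], "yaw": 0}, {"gripper": 3.5, "linear": [0, 0, -3], "yaw": 0}, {"gripper": 3.5, "linear": [0, 0, -6], "yaw": 0}, {"gripper": 3.5, "linear": [0, 0, -9.5], "yaw": 0}, {"gripper": 3.5, "linear": [0, 0, -12], "yaw": 0}], "grip_force": 60}}

```text
t: 35.85
position: [0.4748, -0.0118, 0.1405]
tool_rot: [2.178, 2.263, 0.001]
contact_force: [1.4, 0.4, -2.2]
finger_gap: 0.0403
```

```bash
python3 go.py .512 .304 .16 92.8;python3 look.py pics/h24.png .4755 -.0117 .12 30
```

```text
t 35.85 pos [ 0.4748 -0.0118  0.1405] tilt 0.04 F [ 1.4  0.4 -2.2] gap 0.0403
tool-x angle 92.17 j [ 0.    0.43 -0.09  2.23  0.08  0.48  1.45]
shift cm [31.41  4.92 -1.96]
yaw -0.011
scene origin [209 164] scale 6.5
top origin [247 153] scale 6.5
```

View pics/h24.png

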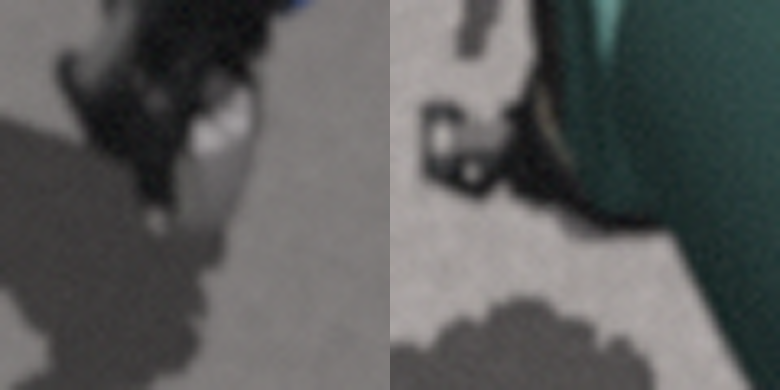

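The collet is held and lifted, at scene crop (220,140). I'm carrying it to tray_one's pocket, high over the plate.

{"name": "send_rows", "arguments": {"rows": [{"gripper": 3.5, "linear": [1.5, 0.2, -0.5], "yaw": 0}, {"gripper": 3.5, "linear": [5, 0.8, -1.5], "yaw": 0}, {"gripper": 3.5, "linear": [9.5, 1.5, -2], "yaw": 0}, {"gripper": 3.5, "linear": [14, 2.2, -2], "yaw": 0}, {"gripper": 3.5, "linear": [18.5, 2.9, -2], "yaw": -0.01}, {"gripper": 3.5, "linear": [23, 3.6, -2], "yaw": -0.01}, {"gripper": 3.5, "linear": [27, 4.2, -2], "yaw": -0.01}, {"gripper": 3.5, "linear": [30, 4.7, -2], "yaw": -0.01}]}}

```text
t: 36.75
position: [0.5092, 0.2931, 0.1571]
tool_rot: [-2.163, -2.276, 0.002]
contact_force: [0.5, 0.7, -2.2]
finger_gap: 0.0404
```

{"name": "send_rows", "arguments": {"rows": [{"gripper": 3.5, "linear": [1.2, 0.2, 0], "yaw": 0}, {"gripper": 3.5, "linear": [1.4, 0.2, 1], "yaw": 0}, {"gripper": 3.5, "linear": [1.4, 0.2, 3], "yaw": 0}, {"gripper": 3.5, "linear": [1.4, 0.2, 5], "yaw": 0}, {"gripper": 3.5, "linear": [1.4, 0.2, 7], "yaw": 0}, {"gripper": 3.5, "linear": [1.4, 0.2, 8], "yaw": 0}, {"gripper": 3.5, "linear": [1.4, 0.2, 8], "yaw": 0}, {"gripper": 3.5, "linear": [1.4, 0.2, 8], "yaw": 0}]}}

```text
t: 37.55
position: [0.5119, 0.3029, 0.0785]
tool_rot: [2.168, 2.273, -0.001]
contact_force: [-1.3, 0.0, -2.0]
finger_gap: 0.0403
```

```bash
python3 go.py .512 .304 .025 92.8;python3 look.py pics/h25.png .512 .29 .05 30
```

```text
t 37.55 pos [0.5119 0.3029 0.0785] tilt 0.05 F [-1.3  0.  -2. ] gap 0.0403
tool-x angle 92.69 j [-0.56  0.64 -0.07  2.    0.09  0.5   0.93]
shift cm [0.11 0.01 5.35]
yaw -0.002
scene origin [277 123] scale 6.5
top origin [130 140] scale 6.5
```

View pics/h25.png

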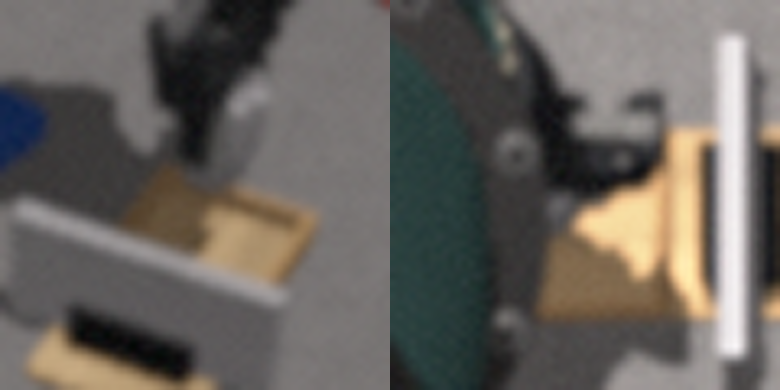

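The collet hangs over the pocket, clear of the plate. I'm lowering it.

{"name": "send_rows", "arguments": {"rows": [{"gripper": 3.5, "linear": [0.1, 0, 0.7], "yaw": 0}, {"gripper": 3.5, "linear": [0.1, 0, 2], "yaw": 0}, {"gripper": 3.5, "linear": [0.1, 0, 3.5], "yaw": 0}, {"gripper": 3.5, "linear": [0.1, 0, 4.4], "yaw": 0}, {"gripper": 3.5, "linear": [0.1, 0, 4.6], "yaw": 0}, {"gripper": 3.5, "linear": [0.1, 0, 4.6], "yaw": 0}, {"gripper": 3.5, "linear": [0.1, 0, 4.6], "yaw": 0}]}}

```text
t: 38.35
position: [0.512, 0.3053, 0.0327]
tool_rot: [2.167, 2.274, 0.001]
contact_force: [-0.3, 0.5, -2.3]
finger_gap: 0.0403
```

{"name": "send_rows", "arguments": {"rows": [{"gripper": 3.5, "linear": [0, 0, 0.25], "yaw": 0}, {"gripper": 3.5, "linear": [0, 0, 0.45], "yaw": 0}, {"gripper": 3.5, "linear": [0, 0, 0.6], "yaw": 0}, {"gripper": 3.5, "linear": [0, 0, 0.7], "yaw": 0}, {"gripper": 3.5, "linear": [0, 0, 0.75], "yaw": 0}, {"gripper": 3.5, "linear": [0, 0, 0.75], "yaw": 0}]}}

```text
t: 38.95
position: [0.5118, 0.3052, 0.0255]
tool_rot: [2.167, 2.274, 0.0]
contact_force: [-1.1, -0.1, 1.4]
finger_gap: 0.0401
```

{"name": "send_rows", "arguments": {"rows": [{"gripper": 4.4, "linear": [0, 0, 0], "yaw": 0}, {"gripper": 5.0, "linear": [0, 0, 0], "yaw": 0}, {"gripper": 5.8, "linear": [0, 0, 0], "yaw": 0}, {"gripper": 6.0, "linear": [0, 0, -0.8], "yaw": 0}, {"gripper": 6.0, "linear": [0, 0, -3], "yaw": 0}, {"gripper": 6.5, "linear": [0, 0, -6.5], "yaw": 0}, {"gripper": 6.5, "linear": [0, 0, -10.5], "yaw": 0}, {"gripper": 6.5, "linear": [0, 0, -14], "yaw": 0}]}}

```text
t: 39.75
position: [0.5119, 0.3052, 0.1674]
tool_rot: [2.167, 2.274, 0.002]
contact_force: [0.0, -0.2, 0.2]
finger_gap: 0.065
```

{"name": "send_rows", "arguments": {"rows": [{"gripper": 6.5, "linear": [3, 0, -2], "yaw": 0}, {"gripper": 6.5, "linear": [7, 1, -3], "yaw": 0}, {"gripper": 6.5, "linear": [11, 2, -3], "yaw": 0}, {"gripper": 6.5, "linear": [15, 3, -3], "yaw": 0}, {"gripper": 6.5, "linear": [18, 3, -3], "yaw": 0}, {"gripper": 6.5, "linear": [20, 3, -3], "yaw": 0}, {"gripper": 6.5, "linear": [20, 3, -3], "yaw": 0}]}}

```text
t: 40.45
position: [0.5299, 0.511, 0.1955]
tool_rot: [-2.159, -2.278, -0.003]
contact_force: [-0.7, 0.2, -0.8]
finger_gap: 0.0651
```

```bash
python3 - <<'E'
from h import *
from workcell import viewer,robot
for n in("scene","top"):
    c=viewer.capture(n); pickle.dump(c,open(n+"F.pkl","wb"))
    i=c["pixels"][:,:,::-1]; i=i[130:380,130:380] if n=="scene" else i[90:215,120:420]
    k=2.4 if n=="scene" else 2.6
    cv2.imwrite(f"pics/F{n}.png",cv2.resize(i,None,fx=k,fy=k,interpolation=cv2.INTER_CUBIC))
E
```

```text
(no output)
```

View pics/Fscene.png

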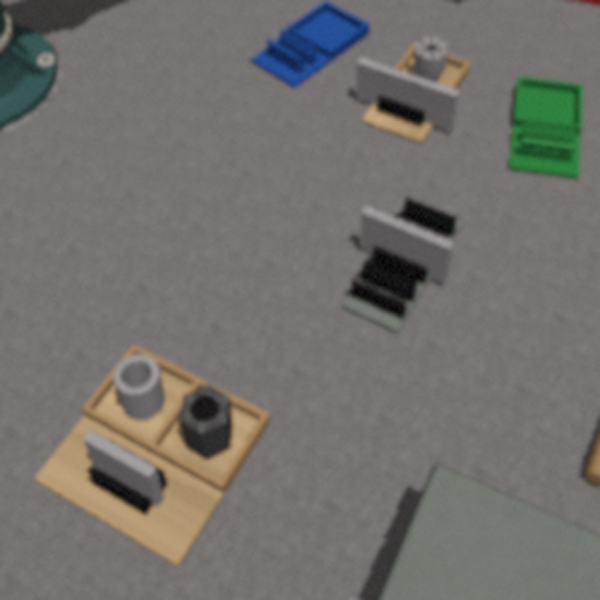

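View pics/Ftop.png

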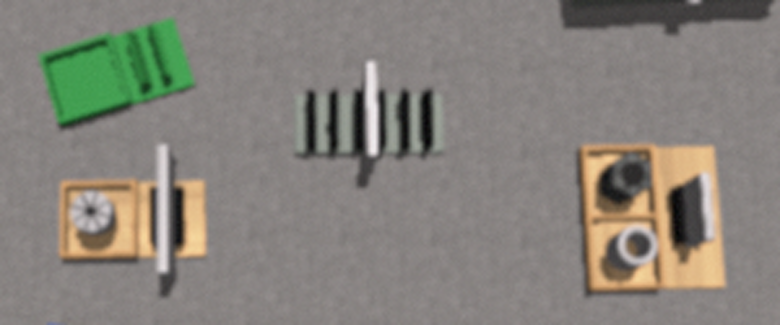

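```bash
python3 - <<'E'
from h import *
c=pickle.load(open("topF.pkl","rb"));s=pickle.load(open("sceneF.pkl","rb"))
k=lambda U,V:((U+.5)/2.6-.5+120,(V+.5)/2.6-.5+90)
j=lambda U,V:((U+.5)/2.4-.5+130,(V+.5)/2.4-.5+130)
for n,cc,f,p,z in(("plate",c,k,[(706,174),(709,242)],.066),("slabR",c,k,[(715,146),(725,288)],.006),("ring",c,k,[(636,247)],.056),("nut",c,k,[(630,177)],.056),("collet",c,k,[(91,213)],.056),
  ("S plate",s,j,[(89,438),(160,475)],.066),("S slab",s,j,[(37,477),(178,564)],.006),("S ring",s,j,[(138,375)],.056),("S nut",s,j,[(205,406)],.056),("S collet",s,j,[(431,48)],.056)):
    w=plane(cc,[f(*q) for q in p],z); print(n,w.round(4)[:,:2].tolist(),w.mean(0).round(4))
from workcell import robot; print(robot.state()["t"],robot.state()["dq"].round(3))
E
```

```text
plate [[0.5637, -0.3199], [0.4932, -0.3205]] [ 0.5284 -0.3202  0.066 ]
slabR [[0.6101, -0.3558], [0.4538, -0.3613]] [ 0.5319 -0.3586  0.006 ]
ring [[0.4877, -0.2479]] [ 0.4877 -0.2479  0.056 ]
nut [[0.5604, -0.2433]] [ 0.5604 -0.2433  0.056 ]
collet [[0.5084, 0.3041]] [0.5084 0.3041 0.056 ]
S plate [[0.5024, -0.3256], [0.5744, -0.3199]] [ 0.5384 -0.3228  0.066 ]
S slab [[0.458, -0.3601], [0.6113, -0.3544]] [ 0.5346 -0.3573  0.006 ]
S ring [[0.4945, -0.2523]] [ 0.4945 -0.2523  0.056 ]
S nut [[0.5648, -0.2455]] [ 0.5648 -0.2455  0.056 ]
S collet [[0.513, 0.3015]] [0.513  0.3015 0.056 ]
40.55 [ 0.023 -0.01   0.029  0.023  0.006 -0.001  0.   ]
```

The last images show:
- **Parts:** the ring, nut and collet all stand upright inside their pocket walls.
- **Short plate:** about 2 mm off centre along its slot, with the two views reading -2 and +6 mm.
- **Middle plate:** still in the rack.

Handing in.

{"name": "send_rows", "arguments": {"rows": [{"gripper": 6.5, "linear": [0, 0, 0], "yaw": 0}, {"gripper": 6.5, "linear": [0, 0, 0], "yaw": 0}, {"gripper": 6.5, "linear": [0, 0, 0], "yaw": 0}]}}

```text
t: 40.85
position: [0.5327, 0.5048, 0.1953]
tool_rot: [2.169, 2.272, -0.001]
contact_force: [0.8, -0.3, -0.2]
finger_gap: 0.065
```

```bash
python3 -c "
from workcell import job,robot
print(robot.state()['t'],job.sign_off())"
```

```text
the job is handed in; nothing more can be done
40.85 None
```

Both kits are made up and the job was handed in at 40.9 s, well inside the 128 s limit. I worked in the order asked: short plate, hex nut and ring into tray_two, then the long plate and the collet into tray_one. The middle plate was left in the rack.

- **Setting down:** I lowered each part until the force reading showed it resting on the floor, then opened the fingers. The highest force reading at any pause was about 10 N.
- **Final pictures:** both plates stand on edge between their rails, and the nut, ring and collet stand upright inside their pocket walls.
- **Long plate:** it is centred along its slot to about 1 mm in both views.
- **Short plate:** the two views disagreed on how well it is centred, reading -2 mm (top) and +6 mm (scene). I took it as about 2 mm off and did not move it again.
- **Camera agreement:** the two cameras differed by 2–4 mm on most positions. The parts seated without side contact when I used their average.

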